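# Refill the spine gluer's canister and hang up the scuttles

## Robot

A 6-joint arm with a two-finger parallel gripper is mounted at the origin on the work surface. World frame = base frame: x ahead of the robot, y to its left, z up, the work surface at z = 0. Lengths are in m, angles in rad, forces in N, time in s.
With the tool pointing down it reaches from about 0.3 to 0.95 m from the base axis. Payload 3.1 kg.
Tool frame: the origin (TCP) lies midway between the tips of the shut fingers; the grasp point (between the pads) lies 19 mm behind it; z points along the fingers, y is the line along which they close (so a half turn about z gives the same grasp; the last joint's range is limited). The gripper opens to 85 mm and grips with 20 to 120 N. Pads are 22 mm wide; open, the fingers measure 114 mm over their backs; the gripper's body (76 mm by 85 mm) begins 54 mm behind the grasp point. The pads swing forward as they close: fully open they stand 13 mm farther back than shut.
Start: joints at [1.258, 0.308, 1.634, -0, 1.2, -0.07], TCP at [0.15, 0.607, 0.231] pointing down, gripper open.
Joint ranges: [-3.06, 3.06], [-0.79, 1.96], [0.05, 2.63], [-1.19, 4.34], [0.05, 2.64], [-2.94, 2.94]. Speed limits (rad/s): [2.79, 2.79, 3.14, 3.14, 3.14, 3.14].

## Interface

Orientations are given as a unit quaternion [w, x, y, z].
In Python, from workcell import r gives the robot as it stands.
- The arm moves only by the tool send_rows, never from a script. Its argument "deltas" is a list of rows, each a list of 6 numbers: the shift along the world's x, y, z scaled (see below), then the turn, a rotation vector about the world's x, y, z scaled (see below). In form: [[tx, ty, tz, wx, wy, wz], ...]. A call has 1 to 5 rows; each row is the pose to reach, as a shift and turn from the pose commanded when the call began; what a row does not reach only later rows make up. The controller multiplies each number of a shift by 80 mm and each number of a turn by 90 degrees. A row lasts 1/12 s, in which the tool goes at most 41.7 mm and 7.16 degrees, less where a joint would pass 70% of its speed; a pose out of reach is approached as far as the arm can. A call with a number of a shift or a turn outside -1 to 1 is refused whole. A call with a gripper value outside its range is refused whole. "jaw" is the closure, from 0 (fully open) to 1 (shut), set as the call begins (left out, the last holds). The fingers move at their own pace and stop on an object; the grip force is fixed at half the most. Time passes only in rows, so rows that repeat a pose let the fingers close. It gives the time, the measured TCP pose, the force, the opening and the grip force at its end, in the units of the state.
- r.read_state(): the state, without advancing time (a new reading comes with each control period).
- r.capture(name): name is "scene" or "side" or "wrist"; returns the picture (480x640x3 uint8, red, green, blue); there is no depth.
- r.camera_info(name): a dict with "intrinsics" (3x3 intrinsics, pixels), "xyz" and "orientation" of the camera in the world. Camera axes: x right, y up, looking along -z (the intrinsics and any distortion apply to the point x, -y, -z); pixel columns grow to the right and rows downward; lengths in m; the calibration is good to about 2 mm. A picture is of the moment at which its call begins: read the wrist's pose just before it. camera_info takes no time and is no camera call; for the wrist camera it gives the pose at the moment of the call.
- r.hand_in(): hands the job in; it is judged then, once.
The state is a dict: "clock": time; "joints": joint angles; "qvel": joint speeds; "joint_efforts": joint torques, N m; "position": TCP position; "ee_rot": TCP orientation; "contact_force": force on the tool from outside, world axes, zero at the start; "moment": the same for the moment, N m; "width": opening from 0.0 (shut) to 1.0 (fully open); "finger_force": force on a finger pad.
Only numpy, scipy, OpenCV 4.12 (cv2) and the standard library are available. Lean on these libraries where they do the work, as an engineer would, in place of code of your own. Each camera call takes 0.05 s, during which the arm holds its last target. There are 200 camera calls.

## Task

Take the dust cover off the glue canister's funnel and hang it by its handle on a rack hook; then tip the amber pearls from the steel scuttles through the funnel, so that all of them lie down in the clear tube below. Then seat the cover level on the funnel again, and see that in the end every scuttle, emptied or empty from the start, hangs by its handle on a hook of its own (any hook), with no pearl left in a scuttle or on the bench and the tub, spool, brush and weight left where they stand.

Things in the scene. Friction and masses are not known exactly. Their poses are not given: they have to be found in the camera images.
- scuttle1: sheet steel scuttle, one of two or three alike; holds 1 to 3 loose pearls.  Origin under the handle's centre at the underside; x away from the spout, z up. Bin 64 mm wide (y), 55 high, back wall at x=+50. Spout: from x=-34 the floor ramps up 23 deg, full width, sides 34 high, to an open lip at x=-74, z=17. 0.22 kg. Stands on the bench; rigid handle on top (see scuttle eye)
- scuttle1_eye (a point): middle of the underside of scuttle1's wooden grip, which rests on a hook; 120 mm above the scuttle's origin. The grip is a block 14 mm thick (x), 66 wide (y), from z=120 to 164 above the underside, on two thin straps at y=+-30 from the bin's sides. The opening below it (58 mm wide, from z=55 to 120) goes over a hook along x
- scuttle2: sheet steel scuttle, one of two or three alike; holds 1 to 3 loose pearls.  Origin under the handle's centre at the underside; x away from the spout, z up. Bin 64 mm wide (y), 55 high, back wall at x=+50. Spout: from x=-34 the floor ramps up 23 deg, full width, sides 34 high, to an open lip at x=-74, z=17. 0.22 kg. Stands on the bench; rigid handle on top (see scuttle eye)
- scuttle2_eye (a point): middle of the underside of scuttle2's wooden grip, which rests on a hook; 120 mm above the scuttle's origin. The grip is a block 14 mm thick (x), 66 wide (y), from z=120 to 164 above the underside, on two thin straps at y=+-30 from the bin's sides. The opening below it (58 mm wide, from z=55 to 120) goes over a hook along x
- scuttle3: sheet steel scuttle, one of two or three alike; empty; may be absent.  Origin under the handle's centre at the underside; x away from the spout, z up. Bin 64 mm wide (y), 55 high, back wall at x=+50. Spout: from x=-34 the floor ramps up 23 deg, full width, sides 34 high, to an open lip at x=-74, z=17. 0.22 kg. Stands on the bench; rigid handle on top (see scuttle eye)
- scuttle3_eye (a point): middle of the underside of scuttle3's wooden grip, which rests on a hook; 120 mm above the scuttle's origin. The grip is a block 14 mm thick (x), 66 wide (y), from z=120 to 164 above the underside, on two thin straps at y=+-30 from the bin's sides. The opening below it (58 mm wide, from z=55 to 120) goes over a hook along x
- pearl1a_center (a point): centre of an amber glue pearl, a hard ball 22 mm in diameter, 12 g; starts loose in scuttle1; may be absent
- pearl1b_center (a point): centre of an amber glue pearl, a hard ball 22 mm in diameter, 12 g; starts loose in scuttle1; may be absent
- pearl1c_center (a point): centre of an amber glue pearl, a hard ball 22 mm in diameter, 12 g; starts loose in scuttle1; may be absent
- pearl2a_center (a point): centre of an amber glue pearl, a hard ball 22 mm in diameter, 12 g; starts loose in scuttle2; may be absent
- pearl2b_center (a point): centre of an amber glue pearl, a hard ball 22 mm in diameter, 12 g; starts loose in scuttle2; may be absent
- pearl2c_center (a point): centre of an amber glue pearl, a hard ball 22 mm in diameter, 12 g; starts loose in scuttle2; may be absent
- canister_mouth (a point): centre of the wide mouth, at the rim, 166 mm above the bench, of the aluminium funnel fixed on the glue canister (122 mm wide inside, 130 outside); starts under the dust cover. It narrows to its throat 66 mm below the mouth and leads into a clear upright tube, 50 mm inner diameter, whose floor is 149 mm below the mouth. The tube stands on a fixed 130 mm square grey foot 12 mm high
- cover: loose round aluminium dust cover, 0.2 kg, seated on the funnel at the start. Origin: centre of its underside, the bottom of a plug (102 mm wide, 10 mm deep) that sits inside the funnel's mouth; above it a flange 144 mm wide, 4 mm thick, rests on the rim, so seated the origin is 10 mm below the mouth. A handle like the scuttles' stands on top; x through the handle's opening, z up
- cover_eye (a point): middle of the underside of the cover's wooden grip, which rests on a hook; 79 mm above the cover's origin. The grip is a block 14 mm thick (x), 66 wide (y), from z=79 to 123 above the origin; the opening below it (58 mm wide, from z=14 to 79) goes over a hook along x
- rack: fixed steel rack: 16 mm bar along y at x=+45 mm, z=186, on posts at y=+-195; three hooks at y=-120, 0, 120. Each hook: a 10 mm rod from the bar along -x to x=-30 (its top at z=200), then a tip turned up to z=219 at x=-38 (outermost -43). Origin at bench height below the middle hook; -x is where the hooks point, roughly towards the robot
- hook1 (a point): point on top of a hook's rod, 38 mm inside its upturned tip, where a handle hangs (z = 200 mm); hook 2 is the middle one, hook 1 at y = -120 mm, hook 3 at y = +120 mm of the rack
- hook2 (a point): point on top of a hook's rod, 38 mm inside its upturned tip, where a handle hangs (z = 200 mm); hook 2 is the middle one, hook 1 at y = -120 mm, hook 3 at y = +120 mm of the rack
- hook3 (a point): point on top of a hook's rod, 38 mm inside its upturned tip, where a handle hangs (z = 200 mm); hook 2 is the middle one, hook 1 at y = -120 mm, hook 3 at y = +120 mm of the rack
- tub: bystander: white plastic glue tub, 96 mm across, 75 mm high; origin under its centre
- spool: bystander, may be absent: upright thread spool, 44 mm across, 62 mm high; origin under its centre
- brush: bystander: glue brush lying flat, 190 mm long
- weight: bystander: dark steel press weight 90 x 50 x 35 mm; origin under its centre
There are look-alikes about, which are no part of the job. Leave any blue or green look-alike of the scuttle2 alone. Leave any red look-alike of the scuttle1 alone.

How it is judged:
On the way, in this order (a step that is already met when the one before it is completed fails the run):
1. the dust cover hangs by its handle on a hook of the rack ((distance between cover_eye and hook1 below 0.04 m or distance between cover_eye and hook2 below 0.04 m or distance between cover_eye and hook3 below 0.04 m) and contact force between cover and rack above 0.4 N), for 0.3 s.
2. all pearls are down in the tube (horizontal distance between each of pearl1a_center, pearl1b_center, pearl1c_center, pearl2a_center, pearl2b_center, pearl2c_center and canister_mouth below 0.03 m and z of each of pearl1a_center, pearl1b_center, pearl1c_center, pearl2a_center, pearl2b_center, pearl2c_center in the frame of canister_mouth below -0.061 m), for 0.3 s.
At the end, for the whole second after the job is handed in: All pearls in the tube (under 30 mm off its axis, 61 mm or more below the mouth); every scuttle hangs released, its eye within 40 mm of a hook point, borne by the rack, tilt under 0.45 rad, still; the cover sits on the funnel within 16 mm of centre, within 5 mm of fully down, level to 0.08 rad (all of step 2 and (distance between scuttle1_eye and hook1 below 0.04 m or distance between scuttle1_eye and hook2 below 0.04 m or distance between scuttle1_eye and hook3 below 0.04 m) and contact force between each of scuttle1, scuttle2, scuttle3 and rack above 0.4 N and angle between each of scuttle1, scuttle2, scuttle3's own z axis and vertical below 0.45 rad and linear speed of each of scuttle1, scuttle2, scuttle3 below 0.05 m/s and (distance between scuttle2_eye and hook1 below 0.04 m or distance between scuttle2_eye and hook2 below 0.04 m or distance between scuttle2_eye and hook3 below 0.04 m) and (distance between scuttle3_eye and hook1 below 0.04 m or distance between scuttle3_eye and hook2 below 0.04 m or distance between scuttle3_eye and hook3 below 0.04 m) and horizontal distance between cover and canister_mouth below 0.016 m and z of cover in the frame of canister_mouth below -0.005 m and angle between cover's own z axis and vertical below 0.08 rad); the robot touches nothing.
It fails at once if the tub is moved more than 40 mm (distance of tub from where it was at the start of the episode above 0.04 m).
It fails at once if the spool is moved more than 40 mm (distance of spool from where it was at the start of the episode above 0.04 m).
It fails at once if the brush is moved more than 40 mm (distance of brush from where it was at the start of the episode above 0.04 m).
It fails at once if the weight is moved more than 40 mm (distance of weight from where it was at the start of the episode above 0.04 m).
Of pearl1a, pearl1b, pearl1c, pearl2a, pearl2b, pearl2c only 4 to 6 are there at a start; the rules pass over those that are not, and their reading is None.
Of scuttle3, spool only 1 to 2 are there at a start; the rules pass over those that are not, and their reading is None.
At some moment in a run one of scuttle3 may be knocked a few centimetres aside while the robot is not near it.
It also fails if it takes over 208 s, if anything falls off the work surface, if the arm or the gripper's body presses on something with over 40 N, if the wrist force passes 120 N, or if a joint passes its speed limit or range.

## Working session

There is one attempt and no reset: what is moved stays moved. The work goes in short steps, Python scripts to look and compute and a tool call to move; the robot and the scene stay as the last step left them, time stands still between calls to the robot, and variables do not carry over. Pictures are saved under pics/ and viewed, at most 14 in all, crops included, and the job is handed in when it is done.

Besides the shell and the picture viewer there is one more tool, called after "Request:" by a JSON object that holds its "api" and its "payload". send_rows: Moves the arm, as the interface text tells. Shifts and turns lie within -1 to 1; 1 stands for 80 mm of shift or 90 degrees of turn. Its arguments: {"type":"object","properties":{"deltas":{"type":"array"},"jaw":{"type":"number"}},"required":["deltas"]}

```bash
ls; mkdir -p pics; python3 - <<'E'
from workcell import r
import cv2
print(r.read_state())
for n in("scene","side","wrist"):
    i=r.camera_info(n);print(n,i)
    cv2.imwrite(f"pics/{n}0.png",r.capture(n)[:,:,::-1])
E
```

```text
pics
{'clock': 0.0, 'joints': array([ 1.25832998e+00,  3.09017932e-01,  1.63519544e+00,  2.16442558e-05,
        1.19971768e+00, -6.97172107e-02]), 'qvel': array([ 3.09381898e-04, -1.08914306e-03, -7.01247504e-04, -1.34496676e-03,
        1.78114007e-03, -1.88941388e-05]), 'joint_efforts': array([-1.05362221e-04, -4.15263319e+01, -2.76660275e+01, -1.13962396e-04,
        1.05332147e-02,  1.09563575e-05]), 'position': array([0.15000687, 0.60587424, 0.23003481]), 'ee_rot': array([-2.31964411e-04,  1.21080603e-01,  9.92641990e-01, -1.14600156e-03]), 'contact_force': array([ 0.87608731, -1.24530384, -0.31237482]), 'moment': array([ 0.0495511 , -0.02549424,  0.0392779 ]), 'finger_force': 0.0, 'width': 0.9973152699539942}
scene {'intrinsics': array([[519.76366763,   0.        , 318.12331149],
       [  0.        , 519.76366763, 238.18998966],
       [  0.        ,   0.        ,   1.        ]]), 'xyz': array([ 0.92525562, -0.67666316,  1.27371169]), 'orientation': array([0.91970545, 0.28173885, 0.08669525, 0.25932421])}
side {'intrinsics': array([[446.79170235,   0.        , 322.04441706],
       [  0.        , 446.79170235, 241.46295989],
       [  0.        ,   0.        ,   1.        ]]), 'xyz': array([ 0.47505072, -0.9472363 ,  0.78970668]), 'orientation': array([ 0.88566264,  0.46322721, -0.00874262, -0.03075386])}
wrist {'intrinsics': array([[350.94349046,   0.        , 325.03313901],
       [  0.        , 350.94349046, 244.82311127],
       [  0.        ,   0.        ,   1.        ]]), 'xyz': array([0.07796734, 0.62438103, 0.37332103]), 'orientation': array([ 0.77904999, -0.11611122, -0.08904157,  0.60964818])}
```

View pics/scene0.png

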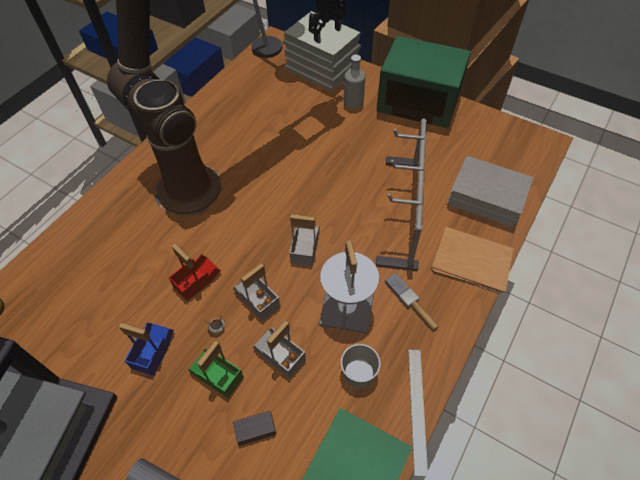

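View pics/side0.png

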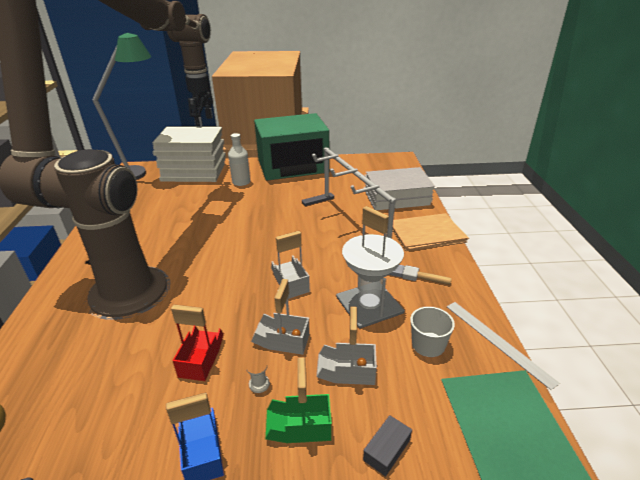

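Candidates for steel scuttles (scene): (305,240) looks empty, (258,292) and (280,350) hold pearls. Look-alikes are red (193,272), blue (148,350) and green (215,372), all to be left alone. The cover's handle is at (350,260). I'll check these in close crops.

```bash
python3 - <<'E'
import cv2
a=cv2.imread("pics/scene0.png")[200:400,225:425]
cv2.imwrite("pics/c1.png",cv2.resize(a,(600,600),interpolation=cv2.INTER_CUBIC))
a=cv2.imread("pics/side0.png")[190:390,240:440]
cv2.imwrite("pics/c2.png",cv2.resize(a,(600,600),interpolation=cv2.INTER_CUBIC))
E
```

```text
(no output)
```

View pics/c1.png

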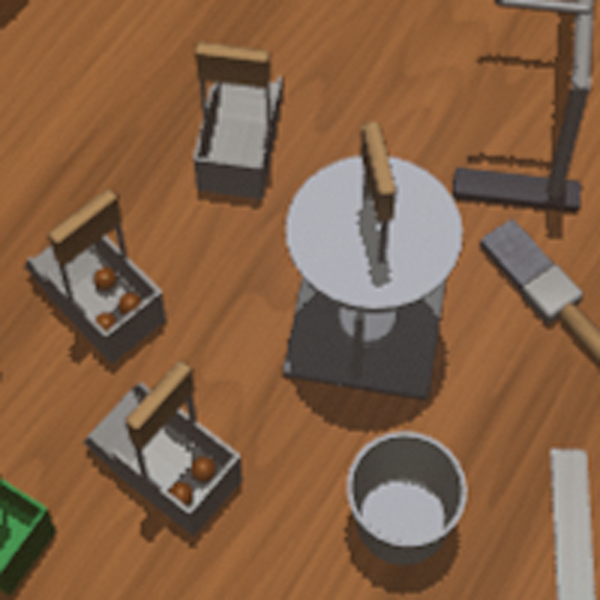

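View pics/c2.png

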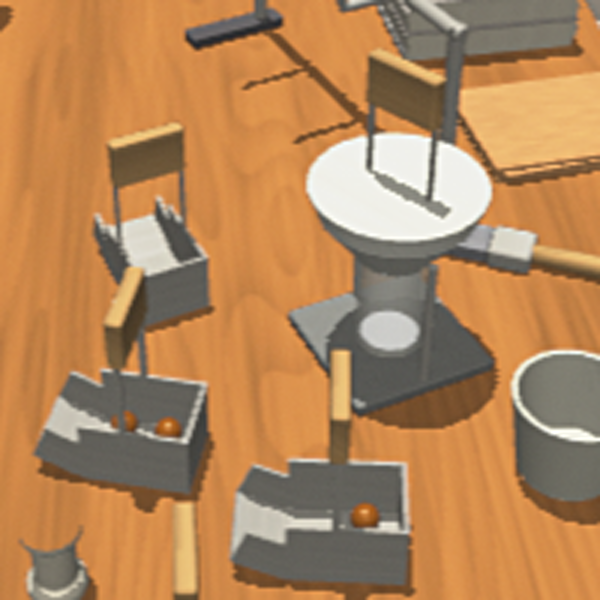

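```bash
cat > h.py <<'E'
import numpy as np
from scipy.spatial.transform import Rotation as R
from workcell import r
def ray(n,uv,info=None):
    i=info or r.camera_info(n);K=i["intrinsics"];q=i["orientation"]
    d=np.array([(uv[0]-K[0,2])/K[0,0],-(uv[1]-K[1,2])/K[1,1],-1.])
    return np.array(i["xyz"]),R.from_quat([*q[1:],q[0]]).apply(d)
def atz(n,uv,z,info=None):
    o,d=ray(n,uv,info);return o+d*(z-o[2])/d[2]
def proj(n,p,info=None):
    i=info or r.camera_info(n);K=i["intrinsics"];q=i["orientation"]
    c=R.from_quat([*q[1:],q[0]]).inv().apply(np.array(p)-i["xyz"])
    return np.array([K[0,2]+K[0,0]*c[0]/-c[2],K[1,2]+K[1,1]*c[1]/c[2]])
def tri(a,b):
    A=np.zeros((3,3));B=np.zeros(3)
    for n,uv in(a,b):
        o,d=ray(n,uv);d/=np.linalg.norm(d);M=np.eye(3)-np.outer(d,d);A+=M;B+=M@o
    return np.linalg.solve(A,B)
E
python3 - <<'E'
from h import *
import cv2
np.set_printoptions(precision=4,suppress=True)
sc=lambda u,v:(225+u/3-.33,200+v/3-.33)
sd=lambda u,v:(240+u/3-.33,190+v/3-.33)
for n,a,b,g in(("A",(162,293),(110,336),[(53,238),(112,196)]),("B",(240,460),(188,508),[(132,420),(185,367)]),("C",(262,165),(197,155),[(198,46),(270,52)])):
    p=atz("scene",sc(*a),.055);q=atz("scene",sc(*b),.055)
    g=[atz("scene",sc(*x),.164) for x in g]
    print(n,"rim",p[:2],q[:2],np.linalg.norm(p-q),"mid",(p+q)[:2]/2,"grip",g[0][:2],g[1][:2],np.linalg.norm(g[0]-g[1]),"mid",(g[0]+g[1])[:2]/2)
print("cover",atz("scene",sc(375,231),.170),atz("side",sd(399,190),.170))
g=[atz("scene",sc(*x),.279) for x in((372,125),(387,210-17))];print(g,(g[0]+g[1])/2)
g=[atz("side",sd(*x),.279) for x in((375,53),(441,88))];print(g,(g[0]+g[1])/2)
a=cv2.imread("pics/scene0.png")[110:280,370:450]
b=cv2.imread("pics/side0.png")[130:230,290:410]
a=cv2.resize(a,None,fx=3.5,fy=3.5,interpolation=cv2.INTER_CUBIC)
b=cv2.resize(b,None,fx=4,fy=4,interpolation=cv2.INTER_CUBIC)
c=np.zeros((600,780,3),np.uint8);c[:a.shape[0],:a.shape[1]]=a;c[:b.shape[0],290:290+b.shape[1]]=b
cv2.imwrite("pics/c3.png",c)
E
```

```text
A rim [ 0.4848 -0.193 ] [ 0.4698 -0.251 ] 0.05986317483167247 mid [ 0.4773 -0.222 ] grip [ 0.4193 -0.2408] [ 0.4374 -0.1827] 0.060855506607520565 mid [ 0.4284 -0.2118]
B rim [ 0.6264 -0.2874] [ 0.6125 -0.3437] 0.05800355259299642 mid [ 0.6194 -0.3155] grip [ 0.5657 -0.3381] [ 0.5758 -0.2804] 0.058520287498217576 mid [ 0.5707 -0.3093]
C rim [ 0.4891 -0.0345] [ 0.4315 -0.0566] 0.06167676719883786 mid [ 0.4603 -0.0455] grip [ 0.4128 -0.0153] [0.4711 0.0122] 0.06446967510246394 mid [ 0.442  -0.0015]
cover [ 0.6429 -0.1013  0.17  ] [ 0.6378 -0.1136  0.17  ]
[array([ 0.6222, -0.0779,  0.279 ]), array([ 0.6622, -0.1251,  0.279 ])] [ 0.6422 -0.1015  0.279 ]
[array([ 0.6182, -0.0873,  0.279 ]), array([ 0.6583, -0.1402,  0.279 ])] [ 0.6383 -0.1137  0.279 ]
```

View pics/c3.png

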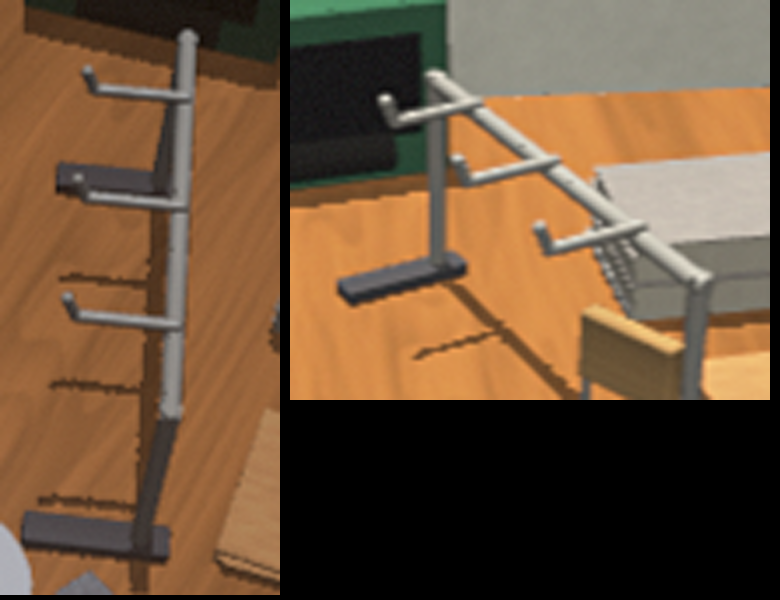

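The scene crop shows hook tips at (87,70), (78,177) and (68,297). The side crop shows them at (95,98), (168,160) and (250,225) relative to its own origin. I'll triangulate these and check the results against the known heights.

```bash
python3 - <<'E'
from h import *
np.set_printoptions(precision=4,suppress=True)
sc=lambda u,v:("scene",(225+u/3-.33,200+v/3-.33))
sd=lambda u,v:("side",(240+u/3-.33,190+v/3-.33))
s3=lambda u,v:("scene",(370+u/3.5-.36,110+v/3.5-.36))
d3=lambda u,v:("side",(290+u/4-.37,130+v/4-.37))
for a,b in(((87,68),(95,96)),((78,175),(168,158)),((68,295),(250,223))):
    print("tip",tri(s3(*a),d3(*b)),atz(*s3(*a),.219),atz(*d3(*b),.219))
for a,b in(((190,92),(188,104)),((186,200),(262,160)),((180,322),(352,226))):
    print("root",tri(s3(*a),d3(*b)),atz(*s3(*a),.19),atz(*d3(*b),.19))
for n,a,b in(("cov l",(368,124),(370,50)),("cov r",(392,190),(443,88)),("A back near?",(162,293),(207,383)),("B",(240,460),(408,464)),("B grip",(185,364),(341,350)),("tubtop?",(407,490),(570,385))):
    print(n,tri(sc(*a),sd(*b)))
E
```

```text
tip [0.5221 0.3657 0.2145] [0.5234 0.3617 0.219 ] [0.5221 0.3546 0.219 ]
tip [0.5701 0.2582 0.2112] [0.571  0.2528 0.219 ] [0.57   0.2393 0.219 ]
tip [0.6186 0.1458 0.213 ] [0.6197 0.1417 0.219 ] [0.6176 0.1335 0.219 ]
root [0.5987 0.412  0.1852] [0.5982 0.4089 0.19  ] [0.599 0.398 0.19 ]
root [0.6466 0.3019 0.185 ] [0.6467 0.2985 0.19  ] [0.646  0.2897 0.19  ]
root [0.6966 0.1852 0.1872] [0.6956 0.1844 0.19  ] [0.6966 0.1775 0.19  ]
cov l [ 0.6169 -0.0752  0.2741]
cov r [ 0.663  -0.1153  0.2653]
A back near? [ 0.4819 -0.19    0.0483]
B [ 0.6244 -0.2851  0.0493]
B grip [ 0.5728 -0.2764  0.1578]
tubtop? [ 0.7551 -0.2415  0.0729]
```

Scuttle A (three pearls) and B (two) are the loaded ones, and C is empty. Lifting now and moving above the cover for a close look.

Request:
{"api": "send_rows", "payload": {"deltas": [[0.2,-0.4,0.5,0,0,0],[0.4,-0.8,1,0,0,-0.05],[0.4,-0.8,1,0,0,-0.05]], "jaw": 0}}

```text
clock: 0.4
position: [0.1833, 0.5416, 0.3131]
ee_rot: [0.001, 0.161, 0.987, 0.0]
contact_force: [0.4, 1.1, 0.2]
width: 1.0
finger_force: 0.0
```

Request:
{"api": "send_rows", "payload": {"deltas": [[0.3,-0.4,0.4,0,0,0],[0.6,-0.8,0.8,0,0,-0.05],[0.7,-1,1,0,0,-0.05]]}}

```text
clock: 0.65
position: [0.2382, 0.462, 0.3907]
ee_rot: [-0.0, 0.2, 0.98, -0.001]
contact_force: [0.5, 0.4, -0.9]
width: 1.001
finger_force: 0.0
```

Request:
{"api": "send_rows", "payload": {"deltas": [[0.3,-0.4,0,0,0,0],[0.6,-0.8,0,0,0,-0.05],[0.7,-1,0,0,0,-0.05]]}}

```text
clock: 0.9
position: [0.296, 0.3805, 0.3911]
ee_rot: [0.001, 0.239, 0.971, -0.0]
contact_force: [0.7, 1.4, 0.4]
width: 0.997
finger_force: 0.0
```

Request:
{"api": "send_rows", "payload": {"deltas": [[0.3,-0.4,0,0,0,0],[0.6,-0.8,0,0,0,-0.05],[0.7,-1,0,0,0,-0.05]]}}

```text
clock: 1.15
position: [0.3517, 0.3004, 0.3902]
ee_rot: [0.001, 0.277, 0.961, -0.001]
contact_force: [-0.5, 1.0, 0.6]
width: 1.0
finger_force: 0.0
```

Request:
{"api": "send_rows", "payload": {"deltas": [[0.3,-0.4,0,0,0,0],[0.6,-0.8,0,0,0,-0.05],[0.7,-1,0,0,0,-0.05]]}}

```text
clock: 1.4
position: [0.4077, 0.2203, 0.3901]
ee_rot: [0.001, 0.315, 0.949, -0.001]
contact_force: [-0.3, 0.4, 0.2]
width: 1.002
finger_force: 0.0
```

Request:
{"api": "send_rows", "payload": {"deltas": [[0.3,-0.4,0,0,0,0],[0.6,-0.8,0,0,0,-0.05],[0.7,-1,0,0,0,-0.05]]}}

```text
clock: 1.65
position: [0.4638, 0.1402, 0.39]
ee_rot: [0.001, 0.352, 0.936, -0.001]
contact_force: [-0.4, -0.5, -0.4]
width: 1.001
finger_force: 0.0
```

Request:
{"api": "send_rows", "payload": {"deltas": [[0.3,-0.4,0,0,0,0],[0.6,-0.8,0,0,0,-0.05],[0.7,-1,0,0,0,-0.05]]}}

```text
clock: 1.9
position: [0.5198, 0.06, 0.3898]
ee_rot: [0.001, 0.388, 0.922, -0.001]
contact_force: [-0.8, 0.6, -0.3]
width: 1.0
finger_force: 0.0
```

Request:
{"api": "send_rows", "payload": {"deltas": [[0.3,-0.4,0,0,0,0],[0.6,-0.8,0,0,0,-0.05],[0.7,-1,0,0,0,-0.05],[0.7,-1,0,0,0,-0.05]]}}

```text
clock: 2.23
position: [0.575, -0.0202, 0.3891]
ee_rot: [-0.0, 0.424, 0.906, -0.001]
contact_force: [-0.4, 0.0, -0.0]
width: 1.003
finger_force: 0.0
```

```bash
cat >> h.py <<'E'
def st():
    s=r.read_state();q=s["ee_rot"];M=R.from_quat([*q[1:],q[0]]).as_matrix()
    print("t",round(s["clock"],2),"p",s["position"].round(4),"yaw",np.degrees(np.arctan2(M[1,1],M[0,1])).round(1),"z",M[:,2].round(3),"F",s["contact_force"].round(1),"w",round(s["width"]*85,1),"ff",round(s["finger_force"],1),"j",s["joints"].round(2))
    return s
def snap(n,name):
    import cv2
    i=r.camera_info(n);im=r.capture(n);cv2.imwrite(f"pics/{name}.png",im[:,:,::-1]);np.save(f"pics/{name}.npy",i,allow_pickle=True);return i
E
python3 -c "
from h import *
st();i=snap('wrist','w1');print(i)"
```

```text
t 2.23 p [ 0.575  -0.0202  0.3891] yaw 39.8 z [-0.001 -0.002 -1.   ] F [-0.4  0.  -0. ] w 85.3 ff 0.0 j [-0.11  0.11  1.56 -0.    1.48 -0.8 ]
{'intrinsics': array([[350.94349046,   0.        , 325.03313901],
       [  0.        , 350.94349046, 244.82311127],
       [  0.        ,   0.        ,   1.        ]]), 'xyz': array([0.52744293, 0.03718985, 0.5322533 ]), 'orientation': array([ 0.92997138, -0.13864147, -0.04866885,  0.33699127])}
```

View pics/w1.png

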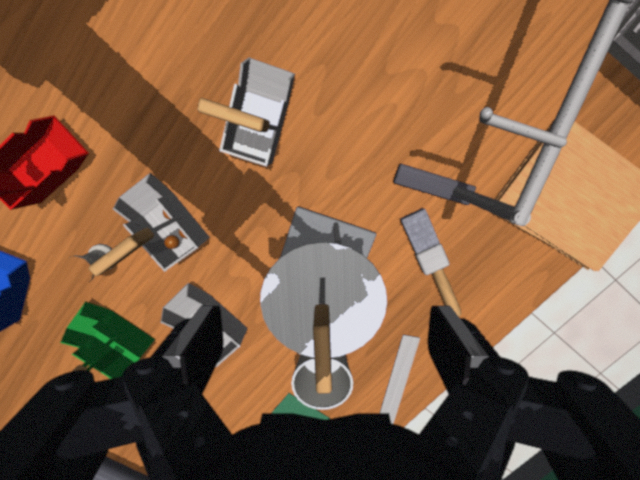

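Wrist view: the cover disc is centred at about (323,299), with its grip from (321,303) to (324,392). Hook1's tip is at (487,115) and its root at (560,140). C's grip runs from (199,107) to (268,125).

```bash
python3 - <<'E'
from h import *
np.set_printoptions(precision=4,suppress=True)
i=np.load("pics/w1.npy",allow_pickle=True).item()
f=lambda u,v,z:atz("wrist",(u,v),z,i)[:2]
print("disc",f(323.5,299,.17),"grip ends",f(321.5,304,.279),f(324,391,.279),"mid",(f(321.5,304,.279)+f(324,391,.279))/2)
a,b=f(321.5,304,.279),f(324,391,.279);print(np.degrees(np.arctan2(*(b-a)[::-1])),np.linalg.norm(b-a))
print("tip1",f(487,113,.219),"root",f(558,138,.195))
a,b=f(199,103,.164),f(268,123,.164);print("C",a,b,np.linalg.norm(b-a))
print("C back rim",f(221,154,.055),f(272,166,.055))
E
```

```text
disc [ 0.6368 -0.0984] grip ends [ 0.6055 -0.0619] [ 0.6599 -0.1243] mid [ 0.6327 -0.0931]
-48.860293471337094 0.08276982919382672
tip1 [0.6179 0.1388] root [0.6908 0.1736]
C [ 0.4109 -0.0171] [0.4739 0.0114] 0.06913919666387695
C back rim [ 0.4337 -0.0669] [ 0.4948 -0.0361]
```

Request:
{"api": "send_rows", "payload": {"deltas": [[0.4,-0.5,0,0,0,0],[0.81,-1.0,0,0,0,0.014],[0.81,-1.0,0,0,0,0.014],[0.81,-1.0,-0.5,0,0,0.014],[0.81,-1.0,-0.9,0,0,0.014]]}}

```text
clock: 2.7
position: [0.6399, -0.0964, 0.3191]
ee_rot: [0.002, 0.412, 0.911, 0.001]
contact_force: [-0.2, 0.9, -0.7]
width: 1.001
finger_force: 0.0
```

Request:
{"api": "send_rows", "payload": {"deltas": [[0,0,-0.3,0,0,0],[0,0,-0.6,0,0,0],[0,0,-0.8,0,0,0],[0,0,-0.95,0,0,0],[0,0,-0.95,0,0,0]]}}

```text
clock: 3.12
position: [0.6361, -0.0947, 0.2389]
ee_rot: [-0.003, 0.411, 0.911, -0.0]
contact_force: [-0.7, -0.2, -0.1]
width: 1.002
finger_force: 0.0
```

Request:
{"api": "send_rows", "payload": {"deltas": [[0,0,0,0,0,0],[0,0,0,0,0,0],[0,0,0,0,0,0],[0,0,0,0,0,0],[0,0,0,0,0,0]], "jaw": 1}}

```text
clock: 3.53
position: [0.6392, -0.0966, 0.2438]
ee_rot: [0.001, 0.412, 0.911, 0.0]
contact_force: [0.6, -0.2, 0.9]
width: 0.299
finger_force: 0.0
```

Request:
{"api": "send_rows", "payload": {"deltas": [[0,0,0,0,0,0],[0,0,0,0,0,0],[0,0,0,0,0,0],[0,0,0,0,0,0],[0,0,0,0,0,0]]}}

```text
clock: 3.95
position: [0.6392, -0.0967, 0.2434]
ee_rot: [0.001, 0.412, 0.911, 0.0]
contact_force: [-0.1, -0.3, 5.0]
width: 0.152
finger_force: 59.5
```

```bash
python3 -c "
from h import *
st()"
```

```text
t 3.95 p [ 0.6392 -0.0967  0.2434] yaw 41.3 z [ 0.002 -0.    -1.   ] F [-0.1 -0.3  5. ] w 12.9 ff 59.5 j [-0.22  0.34  1.57 -0.    1.23 -0.94]
```

Request:
{"api": "send_rows", "payload": {"deltas": [[0,0,0.15,0,0,0],[0,0,0.4,0,0,0],[0,0,0.7,0,0,0],[0,0,0.7,0,0,0]]}}

```text
clock: 4.28
position: [0.6408, -0.0969, 0.3033]
ee_rot: [0.004, 0.412, 0.911, 0.001]
contact_force: [1.7, -0.7, -0.5]
width: 0.158
finger_force: 58.6
```

Request:
{"api": "send_rows", "payload": {"deltas": [[-0.1,0.2,0,0,0,0],[-0.2,0.4,0,0,0,-0.02],[-0.32,0.62,0,0,0,-0.04],[-0.43,0.83,0,0,0,-0.062]]}}

```text
clock: 4.62
position: [0.6026, -0.0293, 0.2963]
ee_rot: [-0.002, 0.457, 0.89, -0.0]
contact_force: [-0.1, 0.4, -2.1]
width: 0.153
finger_force: 58.5
```

Request:
{"api": "send_rows", "payload": {"deltas": [[-0.1,0.2,0,0,0,0],[-0.2,0.4,0,0,0,-0.02],[-0.32,0.62,0,0,0,-0.04],[-0.43,0.83,0,0,0,-0.062]]}}

```text
clock: 4.95
position: [0.5681, 0.0372, 0.2964]
ee_rot: [-0.001, 0.499, 0.866, -0.001]
contact_force: [-0.2, -0.2, -1.9]
width: 0.154
finger_force: 58.5
```

Request:
{"api": "send_rows", "payload": {"deltas": [[-0.1,0.2,0,0,0,0],[-0.2,0.4,0,0,0,-0.02],[-0.32,0.62,0,0,0,-0.04],[-0.44,0.84,0,0,0,-0.062],[-0.44,0.84,0,0,0,-0.062]]}}

```text
clock: 5.37
position: [0.5317, 0.1063, 0.2966]
ee_rot: [-0.003, 0.539, 0.842, -0.0]
contact_force: [0.2, -0.6, -2.1]
width: 0.153
finger_force: 58.5
```

Request:
{"api": "send_rows", "payload": {"deltas": [[0,0,-0.2,0,0,0],[0,0,-0.4,0,0,0],[0,0,-0.6,0,0,0],[0,0,-0.68,0,0,0],[0,0,-0.68,0,0,0]]}}

```text
clock: 5.78
position: [0.5325, 0.1029, 0.2408]
ee_rot: [-0.002, 0.54, 0.842, -0.002]
contact_force: [0.5, 0.9, -2.4]
width: 0.157
finger_force: 58.5
```

```bash
python3 -c "
from h import *
st();i=snap('wrist','w2');print(proj('wrist',[.619,.140,.219],i),proj('wrist',[.6535,.156,.2],i))"
```

```text
t 5.78 p [0.5325 0.1029 0.2408] yaw 24.6 z [-0.006 -0.001 -1.   ] F [ 0.5  0.9 -2.4] w 13.4 ff 58.5 j [ 0.11  0.14  1.82 -0.    1.19 -0.32]
[510.09775605 295.1786802 ] [561.19138306 280.66880065]
```

View pics/w2.png

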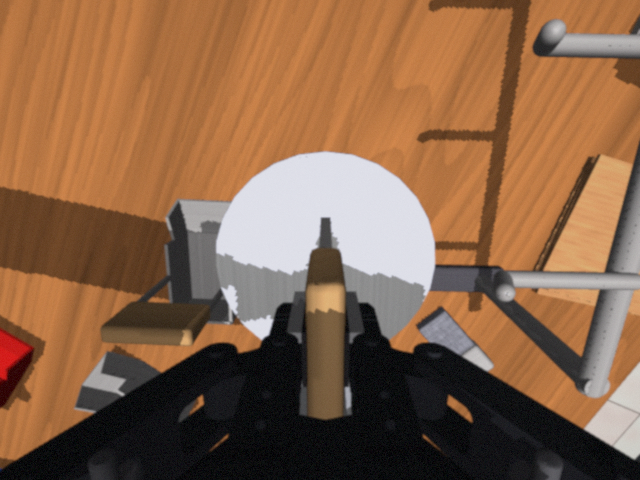

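Hook1's tip is at (505,290), close to the predicted (510,295), and its rod is parallel to the approach. Checking the lateral offset.

```bash
python3 - <<'E'
from h import *
np.set_printoptions(precision=4,suppress=True)
i=np.load("pics/w2.npy",allow_pickle=True).item()
print(proj("w",[.5325,.1029,.285],i))
p=np.array([.5325,.1029]);a=np.radians(24.6);x=np.array([np.cos(a),np.sin(a)]);y=np.array([-x[1],x[0]])
for n,u,v,z in(("tip1",504,288,.219),("rod",620,281,.2),("disc",325,258,.136+.01),("g1",325,284,.285),("g2",325,416,.285),("tip2",551,30,.219),("rod2",630,45,.2)):
    w=atz("w",(u,v),z,i)[:2];print(n,w,"along",(w-p)@x,"lat",(w-p)@y)
E
```

```text
[325.3059 372.9758]
tip1 [0.614  0.1421] along 0.09040315437395248 lat 0.0016960173451712052
rod [0.6835 0.1696] along 0.16503410086423156 lat -0.0022006835132978506
disc [0.5346 0.0957] along -0.0010891514497614596 lat -0.007436752043974228
g1 [0.5192 0.1318] along -9.405959146216968e-05 lat 0.03186119756449621
g2 [0.5397 0.087 ] along -0.00010534478160364666 lat -0.017456207213730854
tip2 [0.5681 0.2482] along 0.09281047565435169 lat 0.1173009793849138
rod2 [0.6125 0.2672] along 0.14115099875968923 lat 0.11603350566717407
```

Request:
{"api": "send_rows", "payload": {"deltas": [[0.15,0.07,0.05,0,0,0],[0.3,0.14,0.05,0,0,0],[0.45,0.2,0.05,0,0,0],[0.6,0.27,0.05,0,0,0],[0.73,0.33,0.05,0,0,0]]}}

```text
clock: 6.25
position: [0.5947, 0.1301, 0.2495]
ee_rot: [0.001, 0.54, 0.842, 0.001]
contact_force: [-0.3, -0.6, -2.1]
width: 0.159
finger_force: 58.8
```

Request:
{"api": "send_rows", "payload": {"deltas": [[0.15,0.07,0,0,0,0],[0.3,0.14,0,0,0,0],[0.45,0.2,0,0,0,0],[0.6,0.27,0,0,0,0],[0.73,0.33,0,0,0,0]]}}

```text
clock: 6.67
position: [0.6531, 0.1565, 0.2493]
ee_rot: [0.001, 0.54, 0.842, 0.001]
contact_force: [0.1, -0.3, -1.6]
width: 0.156
finger_force: 58.8
```

Request:
{"api": "send_rows", "payload": {"deltas": [[0,0,-0.12,0,0,0],[0,0,-0.24,0,0,0],[0,0,-0.34,0,0,0],[0,0,-0.42,0,0,0],[0,0,-0.45,0,0,0]]}}

```text
clock: 7.08
position: [0.6494, 0.1558, 0.2095]
ee_rot: [-0.002, 0.54, 0.842, -0.001]
contact_force: [-0.4, -0.4, -2.5]
width: 0.153
finger_force: 58.9
```

```bash
python3 -c "
from h import *
st();i=snap('side','s2');snap('scene','s3')
import cv2
a=cv2.imread('pics/side0.png');b=cv2.imread('pics/s2.png')[110:290,280:440];c=cv2.imread('pics/s3.png')[100:300,320:460]
m=np.zeros((600,800,3),np.uint8);b=cv2.resize(b,None,fx=2.3,fy=2.3);c=cv2.resize(c,None,fx=2.9,fy=2.9);m[:b.shape[0],:b.shape[1]]=b;m[:c.shape[0],375:375+c.shape[1]]=c;cv2.imwrite('pics/m1.png',m)"
```

```text
t 7.08 p [0.6494 0.1558 0.2095] yaw 24.6 z [-0.004 -0.001 -1.   ] F [-0.4 -0.4 -2.5] w 13.0 ff 58.9 j [ 0.17  0.41  1.54 -0.    1.19 -0.26]
```

View pics/m1.png

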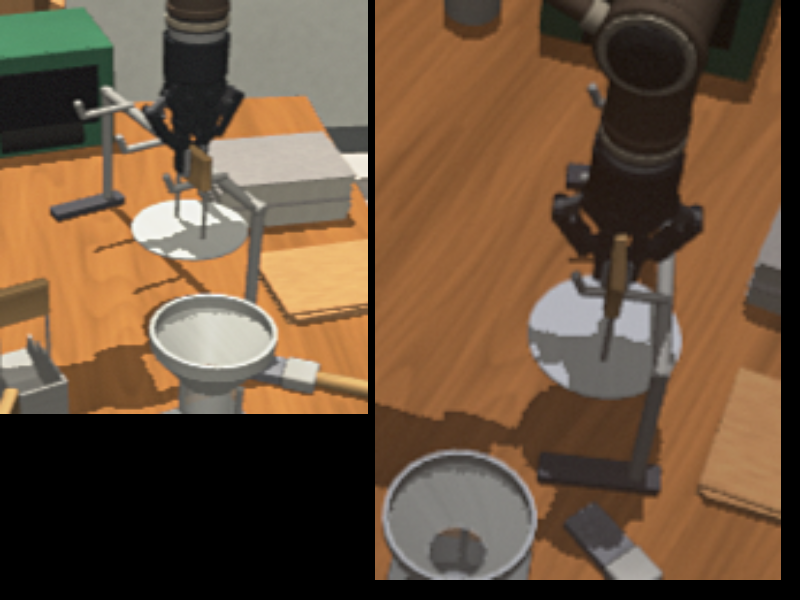

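The hook passes through the cover's opening in both views. I'll lower it the last few mm.

Request:
{"api": "send_rows", "payload": {"deltas": [[0,0,-0.03,0,0,0],[0,0,-0.06,0,0,0],[0,0,-0.06,0,0,0]]}}

```text
clock: 7.43
position: [0.6519, 0.1564, 0.2084]
ee_rot: [0.001, 0.54, 0.842, 0.001]
contact_force: [-0.9, -1.0, 0.1]
width: 0.154
finger_force: 59.4
```

Request:
{"api": "send_rows", "payload": {"deltas": [[0,0,-0.03,0,0,0],[0,0,-0.05,0,0,0],[0,0,-0.05,0,0,0]]}}

```text
clock: 7.68
position: [0.6521, 0.1564, 0.2082]
ee_rot: [0.001, 0.54, 0.842, 0.001]
contact_force: [-5.4, -1.8, 13.8]
width: 0.154
finger_force: 61.3
```

Request:
{"api": "send_rows", "payload": {"deltas": [[0,0,0.04,0,0,0],[0,0,0.04,0,0,0],[0,0,0.04,0,0,0],[0,0,0.04,0,0,0],[0,0,0.04,0,0,0]], "jaw": 0.62}}

```text
clock: 8.1
position: [0.6511, 0.1563, 0.2057]
ee_rot: [-0.0, 0.54, 0.842, -0.0]
contact_force: [0.4, 0.3, -0.4]
width: 0.381
finger_force: 0.0
```

Request:
{"api": "send_rows", "payload": {"deltas": [[0,0,0.2,0,0,0],[0,0,0.5,0,0,0],[0,0,0.8,0,0,0],[0,0,1,0,0,0],[0,0,1,0,0,0]]}}

```text
clock: 8.52
position: [0.6539, 0.1568, 0.2912]
ee_rot: [0.003, 0.54, 0.842, 0.003]
contact_force: [0.5, 0.3, 0.1]
width: 0.375
finger_force: 0.0
```

```bash
python3 - <<'E'
from h import *
import cv2
np.set_printoptions(precision=4,suppress=True)
st();snap('side','s4');snap('scene','s5')
b=cv2.imread('pics/s4.png')[110:390,240:440];c=cv2.imread('pics/s5.png')[100:380,225:460]
m=np.zeros((600,800,3),np.uint8);b=cv2.resize(b,None,fx=1.7,fy=2.1);c=cv2.resize(c,None,fx=1.9,fy=2.1);m[:b.shape[0],:b.shape[1]]=b;m[:c.shape[0],345:345+c.shape[1]]=c;cv2.imwrite('pics/m2.png',m)
E
```

```text
t 8.52 p [0.6539 0.1568 0.2912] yaw 24.6 z [ 0.008  0.001 -1.   ] F [0.5 0.3 0.1] w 31.9 ff 0.0 j [ 0.17  0.35  1.46  0.    1.33 -0.26]
```

View pics/m2.png

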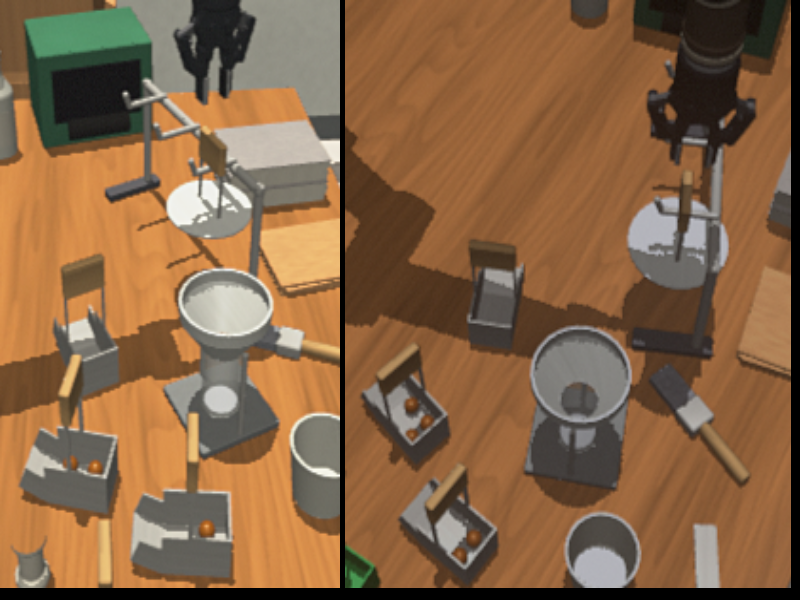

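The cover hangs released on hook1, and the funnel is open. Now scuttle A: origin about (0.4285,-0.2105), yaw -15°.

Request:
{"api": "send_rows", "payload": {"deltas": [[-0.28,-0.46,0,0,0,-0.04],[-0.56,-0.92,0,0,0,-0.088],[-0.56,-0.92,0,0,0,-0.088]]}}

```text
clock: 8.87
position: [0.6012, 0.0781, 0.2821]
ee_rot: [-0.003, 0.599, 0.801, -0.005]
contact_force: [0.4, 0.1, -1.0]
width: 0.378
finger_force: 0.0
```

Request:
{"api": "send_rows", "payload": {"deltas": [[-0.28,-0.46,0,0,0,-0.04],[-0.56,-0.92,0,0,0,-0.088],[-0.56,-0.92,0,0,0,-0.088]], "jaw": 0}}

```text
clock: 9.12
position: [0.5572, 0.0048, 0.2834]
ee_rot: [-0.002, 0.653, 0.757, -0.004]
contact_force: [0.2, 0.1, -1.0]
width: 0.794
finger_force: 0.0
```

Request:
{"api": "send_rows", "payload": {"deltas": [[-0.28,-0.46,0,0,0,-0.04],[-0.56,-0.92,0,0,0,-0.088],[-0.56,-0.92,0,0,0,-0.088]]}}

```text
clock: 9.37
position: [0.5131, -0.0684, 0.2841]
ee_rot: [-0.001, 0.704, 0.71, -0.003]
contact_force: [0.3, 0.5, 0.3]
width: 0.998
finger_force: 0.0
```

Request:
{"api": "send_rows", "payload": {"deltas": [[-0.28,-0.46,0,0,0,-0.04],[-0.56,-0.92,0,0,0,-0.088],[-0.56,-0.92,0,0,0,-0.088]]}}

```text
clock: 9.62
position: [0.4688, -0.1418, 0.2846]
ee_rot: [-0.001, 0.751, 0.66, -0.002]
contact_force: [0.8, 1.3, 0.7]
width: 0.99
finger_force: 0.0
```

Request:
{"api": "send_rows", "payload": {"deltas": [[-0.28,-0.46,0,0,0,-0.04],[-0.56,-0.92,0,0,0,-0.088],[-0.56,-0.92,0,0,0,-0.088],[-0.56,-0.92,0,0,0,-0.088]]}}

```text
clock: 9.95
position: [0.4264, -0.2126, 0.2851]
ee_rot: [-0.001, 0.794, 0.608, -0.0]
contact_force: [-0.0, 0.5, 0.1]
width: 1.004
finger_force: 0.0
```

```bash
python3 - <<'E'
from h import *
np.set_printoptions(precision=4,suppress=True)
st();snap('wrist','w3')
print("funnel",atz("scene",(349.2,278.8),.166))
E
```

```text
t 9.95 p [ 0.4264 -0.2126  0.2851] yaw -15.2 z [-0.002  0.002 -1.   ] F [-0.   0.5  0.1] w 85.3 ff 0.0 j [-0.55 -0.03  1.91  0.    1.27 -0.29]
funnel [ 0.6438 -0.105   0.166 ]
```

View pics/w3.png

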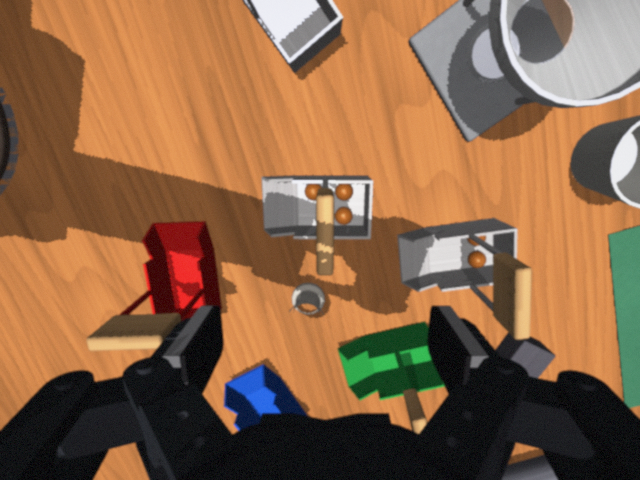

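Wrist view: A's grip is at column 325, rows about 193 to 274, which is square to the fingers. B's grip is at about (524,265) to (522,338), and the spool at (309,299) lies below finger height.

```bash
python3 - <<'E'
from h import *
np.set_printoptions(precision=4,suppress=True)
i=np.load("pics/w3.npy",allow_pickle=True).item()
f=lambda u,v,z:atz("w",(u,v),z,i)[:2]
print(proj("w",[.4264,-.2126,.164],i))
for n,a,b in(("A",(325,198),(325,274)),("B",(523,266),(523,338))):
    a=f(*a,.164);b=f(*b,.164);print(n,a,b,(a+b)/2,np.linalg.norm(a-b))
print("Abin back",f(371,178,.055),f(371,237,.055),"B",f(516,225,.055),f(517,282,.055))
E
```

```text
[326.1991 237.5214]
A [ 0.4336 -0.1824] [ 0.4175 -0.2419] [ 0.4256 -0.2121] 0.06162819135036986
B [ 0.5723 -0.2766] [ 0.5655 -0.3426] [ 0.5689 -0.3096] 0.06634298007064962
Abin back [ 0.4809 -0.1917] [ 0.4664 -0.2545] B [ 0.6222 -0.2825] [ 0.6159 -0.3504]
```

Request:
{"api": "send_rows", "payload": {"deltas": [[0,0,-0.25,0,0,0],[0,0,-0.5,0,0,0],[0,0,-0.75,0,0,0],[0,0,-1,0,0,0]]}}

```text
clock: 10.33
position: [0.4284, -0.2097, 0.2051]
ee_rot: [-0.0, 0.792, 0.61, 0.0]
contact_force: [-0.2, 0.5, 0.4]
width: 0.999
finger_force: 0.0
```

Request:
{"api": "send_rows", "payload": {"deltas": [[0,0,-0.25,0,0,0],[0,0,-0.5,0,0,0],[0,0,-0.75,0,0,0],[0,0,-0.95,0,0,0],[0,0,-0.95,0,0,0]]}}

```text
clock: 10.75
position: [0.4254, -0.208, 0.1264]
ee_rot: [-0.004, 0.792, 0.61, -0.001]
contact_force: [-1.4, 0.2, 0.1]
width: 0.997
finger_force: 0.0
```

Request:
{"api": "send_rows", "payload": {"deltas": [[0,0,0,0,0,0],[0,0,0,0,0,0],[0,0,0,0,0,0],[0,0,0,0,0,0],[0,0,0,0,0,0]], "jaw": 1}}

```text
clock: 11.17
position: [0.4282, -0.212, 0.1315]
ee_rot: [0.001, 0.793, 0.609, 0.0]
contact_force: [1.1, -0.3, 0.5]
width: 0.302
finger_force: 0.0
```

Request:
{"api": "send_rows", "payload": {"deltas": [[0,0,0,0,0,0],[0,0,0,0,0,0],[0,0,0,0,0,0],[0,0,0,0,0,0],[0,0,0,0,0,0]]}}

```text
clock: 11.58
position: [0.4275, -0.2119, 0.131]
ee_rot: [0.0, 0.793, 0.609, 0.0]
contact_force: [-2.1, 1.5, 6.1]
width: 0.152
finger_force: 61.4
```

Gripped. Lift and carry A to above the funnel, gently.

Request:
{"api": "send_rows", "payload": {"deltas": [[0,0,0.1,0,0,0],[0,0,0.25,0,0,0],[0,0,0.45,0,0,0],[0,0,0.65,0,0,0],[0,0,0.83,0,0,0]]}}

```text
clock: 12.0
position: [0.4268, -0.2113, 0.1969]
ee_rot: [-0.001, 0.793, 0.609, -0.0]
contact_force: [-0.5, -0.8, -2.1]
width: 0.153
finger_force: 60.1
```

Request:
{"api": "send_rows", "payload": {"deltas": [[0,0,0.2,0,0,0],[0,0,0.4,0,0,0],[0,0,0.6,0,0,0],[0,0,0.75,0,0,0],[0,0,0.83,0,0,0]]}}

```text
clock: 12.42
position: [0.4277, -0.2119, 0.2644]
ee_rot: [0.001, 0.793, 0.609, 0.0]
contact_force: [0.9, -0.8, -2.6]
width: 0.155
finger_force: 60.1
```

Request:
{"api": "send_rows", "payload": {"deltas": [[0,0,0.2,0,0,0],[0,0,0.4,0,0,0],[0,0,0.6,0,0,0],[0,0,0.75,0,0,0],[0,0,0.83,0,0,0]]}}

```text
clock: 12.83
position: [0.4277, -0.2119, 0.3307]
ee_rot: [0.001, 0.793, 0.609, 0.0]
contact_force: [0.8, -0.4, -2.8]
width: 0.159
finger_force: 60.1
```

Request:
{"api": "send_rows", "payload": {"deltas": [[0.1,0.03,0,0,0,0],[0.3,0.08,0,0,0,0],[0.5,0.13,0,0,0,0],[0.75,0.2,0,0,0,0],[0.97,0.26,0,0,0,0]]}}

```text
clock: 13.25
position: [0.5058, -0.19, 0.3278]
ee_rot: [-0.001, 0.793, 0.609, -0.0]
contact_force: [-0.2, -0.6, -3.9]
width: 0.153
finger_force: 60.1
```

Request:
{"api": "send_rows", "payload": {"deltas": [[0.2,0.05,0,0,0,0],[0.4,0.1,0,0,0,0],[0.6,0.16,0,0,0,0],[0.8,0.21,0,0,0,0],[0.97,0.26,0,0,0,0]]}}

```text
clock: 13.67
position: [0.5835, -0.1691, 0.3273]
ee_rot: [-0.001, 0.793, 0.609, -0.001]
contact_force: [0.3, 0.1, -2.4]
width: 0.157
finger_force: 60.1
```

Request:
{"api": "send_rows", "payload": {"deltas": [[0.2,0.05,0,0,0,0],[0.4,0.1,0,0,0,0],[0.6,0.16,0,0,0,0],[0.8,0.21,0,0,0,0],[0.97,0.26,0,0,0,0]]}}

```text
clock: 14.08
position: [0.6611, -0.1483, 0.3269]
ee_rot: [-0.001, 0.793, 0.609, -0.001]
contact_force: [0.4, 0.2, -2.7]
width: 0.151
finger_force: 60.1
```

Request:
{"api": "send_rows", "payload": {"deltas": [[0.25,0.06,0,0,0,0],[0.5,0.13,0,0,0,0],[0.75,0.2,0,0,0,0],[0.9,0.24,0,0,0,0],[0.97,0.26,0,0,0,0]]}}

```text
clock: 14.5
position: [0.7391, -0.1269, 0.3262]
ee_rot: [-0.001, 0.793, 0.609, -0.001]
contact_force: [-0.9, 0.4, -2.2]
width: 0.156
finger_force: 60.1
```

```bash
python3 - <<'E'
from h import *
import cv2
st();snap('side','s6');snap('scene','s7')
b=cv2.imread('pics/s6.png')[100:360,250:470];c=cv2.imread('pics/s7.png')[130:360,225:430]
m=np.zeros((520,800,3),np.uint8);b=cv2.resize(b,(400,470));c=cv2.resize(c,(400,450));m[:b.shape[0],:400]=b;m[:c.shape[0],400:]=c;cv2.imwrite('pics/m3.png',m)
E
```

```text
t 14.5 p [ 0.7391 -0.1269  0.3262] yaw -14.9 z [-0.003  0.002 -1.   ] F [-0.9  0.4 -2.2] w 13.2 ff 60.1 j [-0.23  0.5   1.18  0.    1.46  0.03]
```

View pics/m3.png

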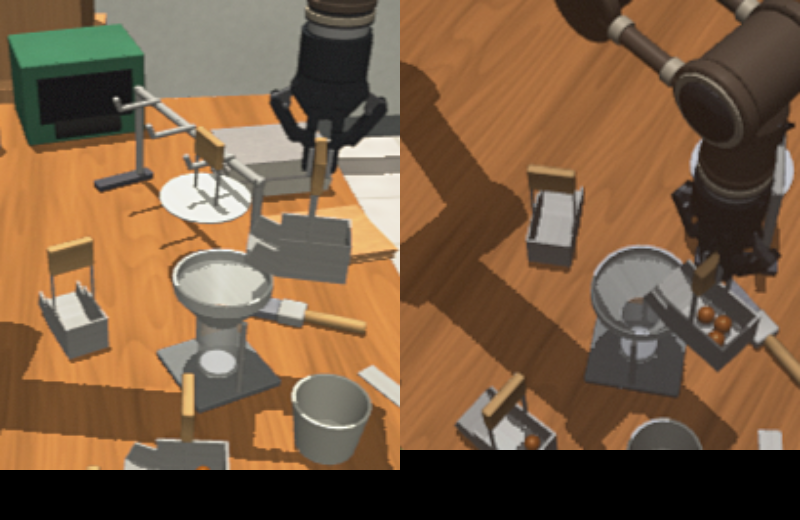

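The spout lip is over the mouth with three pearls aboard. Tilting in slow steps about the lip.

Request:
{"api": "send_rows", "payload": {"deltas": [[-0.105,0.028,0.02,-0.0115,-0.043,0],[-0.21,0.056,0.05,-0.023,-0.086,0],[-0.315,0.085,0.08,-0.0345,-0.129,0],[-0.42,0.113,0.1,-0.046,-0.172,0],[-0.525,0.141,0.105,-0.0575,-0.2147,0]]}}

```text
clock: 15.02
position: [0.694, -0.1173, 0.3379]
ee_rot: [0.139, 0.781, 0.599, 0.106]
contact_force: [0.0, 0.5, -2.9]
width: 0.153
finger_force: 60.1
```

Request:
{"api": "send_rows", "payload": {"deltas": [[-0.085,0.023,-0.04,-0.0086,-0.032,0],[-0.17,0.046,-0.08,-0.0173,-0.064,0],[-0.256,0.068,-0.125,-0.026,-0.097,0],[-0.34,0.091,-0.166,-0.0346,-0.129,0],[-0.426,0.114,-0.2075,-0.0432,-0.161,0]]}}

```text
clock: 15.43
position: [0.6593, -0.108, 0.3203]
ee_rot: [0.239, 0.757, 0.58, 0.183]
contact_force: [0.3, -0.3, -2.2]
width: 0.158
finger_force: 60.1
```

Request:
{"api": "send_rows", "payload": {"deltas": [[0,0,0,0,0,0],[0,0,0,0,0,0],[0,0,0,0,0,0],[0,0,0,0,0,0],[0,0,0,0,0,0]]}}

```text
clock: 15.85
position: [0.6631, -0.1086, 0.3229]
ee_rot: [0.239, 0.756, 0.58, 0.184]
contact_force: [-0.5, 0.3, -2.7]
width: 0.153
finger_force: 60.3
```

Request:
{"api": "send_rows", "payload": {"deltas": [[-0.057,0.015,-0.02,-0.0058,-0.0215,0],[-0.114,0.03,-0.04,-0.0115,-0.043,0],[-0.17,0.046,-0.06,-0.0173,-0.0644,0],[-0.227,0.061,-0.08,-0.023,-0.086,0],[-0.284,0.076,-0.099,-0.0288,-0.1073,0]]}}

```text
clock: 16.27
position: [0.6395, -0.1022, 0.314]
ee_rot: [0.304, 0.733, 0.562, 0.233]
contact_force: [0.2, -0.3, -3.0]
width: 0.155
finger_force: 60.2
```

Request:
{"api": "send_rows", "payload": {"deltas": [[0,0,0,0,0,0],[0,0,0,0,0,0],[0,0,0,0,0,0],[0,0,0,0,0,0],[0,0,0,0,0,0]]}}

```text
clock: 16.68
position: [0.64, -0.1023, 0.3146]
ee_rot: [0.304, 0.733, 0.562, 0.233]
contact_force: [-0.3, -0.3, -2.5]
width: 0.15
finger_force: 60.3
```

Request:
{"api": "send_rows", "payload": {"deltas": [[-0.07,0.019,-0.024,-0.0075,-0.028,0],[-0.141,0.038,-0.048,-0.015,-0.056,0],[-0.21,0.057,-0.073,-0.0224,-0.084,0],[-0.28,0.076,-0.097,-0.03,-0.112,0],[-0.3525,0.095,-0.121,-0.0374,-0.1395,0]]}}

```text
clock: 17.1
position: [0.6158, -0.1, 0.3076]
ee_rot: [0.37, 0.705, 0.537, 0.277]
contact_force: [-0.0, -0.6, -2.2]
width: 0.156
finger_force: 60.3
```

Request:
{"api": "send_rows", "payload": {"deltas": [[0,0,0,0,0,0],[0,0,0,0,0,0],[0,0,0,0,0,0],[0,0,0,0,0,0],[0,0,0,0,0,0]]}}

```text
clock: 17.52
position: [0.6172, -0.1003, 0.3097]
ee_rot: [0.371, 0.705, 0.537, 0.278]
contact_force: [-0.1, 0.7, -2.5]
width: 0.153
finger_force: 60.4
```

```bash
python3 - <<'E'
from h import *
import cv2
st();snap('side','s8');snap('scene','s9')
for n in("s6","s8","s7","s9","side0","scene0"):
    im=cv2.imread(f'pics/{n}.png');h=cv2.cvtColor(im,cv2.COLOR_BGR2HSV)
    m=cv2.inRange(h,(5,190,60),(14,255,230));k,_,s,c=cv2.connectedComponentsWithStats(m)
    print(n,[(*c[j].round(),s[j,4]) for j in range(1,k) if s[j,4]>8])
E
```

```text
t 17.52 p [ 0.6172 -0.1003  0.3097] yaw -15.1 z [ 0.79  -0.224 -0.57 ] F [-0.1  0.7 -2.5] w 13.0 ff 60.4 j [-0.2  -0.14  2.25 -0.73  0.1   0.76]
s6 [(np.float64(361.0), np.float64(362.0), np.int32(36))]
s8 [(np.float64(361.0), np.float64(361.0), np.int32(33))]
s7 [(np.float64(187.0), np.float64(270.0), np.int32(238)), (np.float64(198.0), np.float64(284.0), np.int32(298))]
s9 [(np.float64(188.0), np.float64(270.0), np.int32(224)), (np.float64(199.0), np.float64(284.0), np.int32(285)), (np.float64(176.0), np.float64(288.0), np.int32(14))]
side0 [(np.float64(283.0), np.float64(330.0), np.int32(10)), (np.float64(296.0), np.float64(332.0), np.int32(26)), (np.float64(361.0), np.float64(361.0), np.int32(37))]
scene0 [(np.float64(187.0), np.float64(271.0), np.int32(213)), (np.float64(198.0), np.float64(285.0), np.int32(262))]
```

```bash
cat >> h.py <<'E'
def pearls(n):
    "reddish blobs round enough to be pearls: (x,y,area)"
    import cv2
    im=cv2.imread(f'pics/{n}.png').astype(int);b,g,rr=im[...,0],im[...,1],im[...,2]
    m=((b<0.30*rr)&(g<0.56*rr)&(g>.3*rr)&(rr>70)).astype(np.uint8)
    k,_,s,c=cv2.connectedComponentsWithStats(m)
    return [(*c[j].round().astype(int).tolist(),int(s[j,4])) for j in range(1,k) if 6<s[j,4]<150]
E
python3 - <<'E'
from h import *
import cv2
im=cv2.imread("pics/scene0.png")
for p in((260,293),(268,300),(261,307),(292,356),(285,364),(300,320),(380,400)): print(p,im[p[1],p[0]])
im=cv2.imread("pics/side0.png")
for p in((361,362),(296,332),(300,250)): print(p,im[p[1],p[0]])
for n in("scene0","s7","s9","side0","s6","s8"):print(n,pearls(n))
E
```

```text
(260, 293) [ 34  65 112]
(268, 300) [ 65 107 156]
(261, 307) [ 35  71 120]
(292, 356) [ 48  87 138]
(285, 364) [ 60  99 151]
(300, 320) [ 62 103 155]
(380, 400) [ 53  87 131]
(361, 362) [ 48 114 185]
(296, 332) [ 70 137 206]
(300, 250) [81 84 88]
scene0 [(199, 256, 8), (212, 263, 14), (207, 274, 7)]
s7 [(199, 256, 8), (181, 267, 7), (197, 268, 13), (217, 270, 17), (186, 268, 7), (183, 275, 73), (196, 281, 17), (212, 280, 8), (180, 293, 32), (187, 290, 8), (197, 290, 26), (191, 294, 7)]
s9 [(199, 256, 7), (215, 266, 12), (184, 278, 10)]
side0 [(192, 330, 8), (206, 329, 10), (180, 341, 52), (217, 331, 12), (222, 335, 7), (362, 359, 7), (175, 369, 9)]
s6 [(183, 340, 55), (204, 328, 8), (179, 331, 9), (218, 330, 11), (362, 359, 9), (174, 368, 12)]
s8 [(192, 329, 11), (179, 330, 12), (217, 331, 11), (180, 343, 43), (362, 359, 7), (175, 369, 9)]
```

```bash
python3 - <<'E'
import cv2,numpy as np
b=cv2.imread('pics/s8.png')[170:370,270:470];c=cv2.imread('pics/s9.png')[210:410,270:470]
cv2.imwrite('pics/m4.png',np.hstack([cv2.resize(b,(400,400),interpolation=2),cv2.resize(c,(400,400),interpolation=2)]))
E
```

```text
(no output)
```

View pics/m4.png

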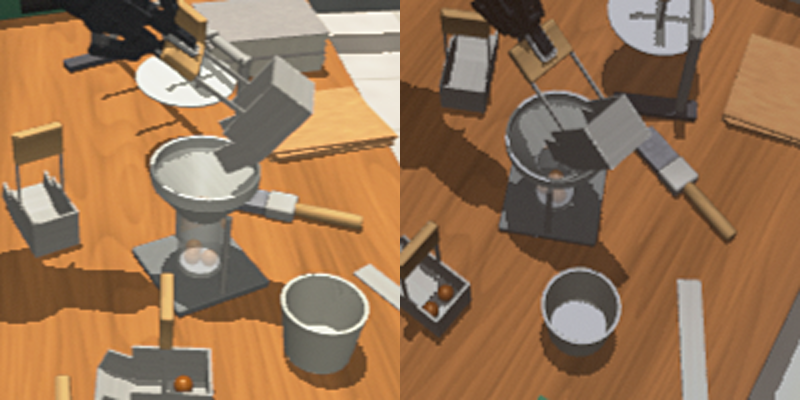

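The side view shows pearls at the tube floor, around (200,252), and none stray. Untilt and move off toward hook 3.

Request:
{"api": "send_rows", "payload": {"deltas": [[0,0,0.15,0,0,0],[-0.1,0,0.3,0.02,0.074,0],[-0.2,0,0.45,0.0418,0.148,0],[-0.35,0,0.6,0.0627,0.222,0],[-0.5,0,0.6,0.0835,0.2955,0]]}}

```text
clock: 18.03
position: [0.577, -0.099, 0.3608]
ee_rot: [0.233, 0.761, 0.579, 0.174]
contact_force: [1.8, -1.5, -2.9]
width: 0.158
finger_force: 60.2
```

Request:
{"api": "send_rows", "payload": {"deltas": [[-0.15,0.04,0,0.017,0.06,0],[-0.3,0.08,0,0.034,0.12,0],[-0.45,0.12,0,0.05,0.18,0],[-0.62,0.16,0,0.067,0.24,0],[-0.8,0.2,0,0.0835,0.2955,0]]}}

```text
clock: 18.45
position: [0.5135, -0.0841, 0.3587]
ee_rot: [0.044, 0.795, 0.605, 0.03]
contact_force: [0.9, -0.3, -3.0]
width: 0.153
finger_force: 60.2
```

Request:
{"api": "send_rows", "payload": {"deltas": [[0,0,0,0,0,0],[0,0,0,0,0,0]]}}

```text
clock: 18.62
position: [0.5141, -0.0845, 0.3572]
ee_rot: [0.046, 0.795, 0.605, 0.031]
contact_force: [-0.2, 0.0, -2.3]
width: 0.154
finger_force: 60.4
```

```bash
python3 -c "
from h import *
st()"
```

```text
t 18.62 p [ 0.5141 -0.0845  0.3572] yaw -15.4 z [ 0.105 -0.036 -0.994] F [-0.2  0.  -2.3] w 13.1 ff 60.4 j [-0.24 -0.06  1.8  -0.01  1.29  0.03]
```

Request:
{"api": "send_rows", "payload": {"deltas": [[0,0,0,0.012,0.034,0],[0,0,0,0.023,0.067,0],[0,0,0,0.023,0.067,0]]}}

```text
clock: 18.87
position: [0.5142, -0.0846, 0.3567]
ee_rot: [-0.0, 0.796, 0.605, -0.0]
contact_force: [-0.4, -0.8, -3.8]
width: 0.157
finger_force: 60.2
```

Request:
{"api": "send_rows", "payload": {"deltas": [[-0.05,0.25,0,0,0,0.02],[-0.1,0.5,0,0,0,0.043],[-0.15,0.75,0,0,0,0.065],[-0.195,1,0,0,0,0.0864]]}}

```text
clock: 19.2
position: [0.4969, -0.0034, 0.3568]
ee_rot: [0.0, 0.753, 0.659, -0.0]
contact_force: [0.3, 0.7, -2.0]
width: 0.155
finger_force: 60.3
```

Request:
{"api": "send_rows", "payload": {"deltas": [[-0.05,0.25,0,0,0,0.02],[-0.1,0.5,0,0,0,0.043],[-0.15,0.75,0,0,0,0.065],[-0.195,1,0,0,0,0.0864]]}}

```text
clock: 19.53
position: [0.4812, 0.0769, 0.3569]
ee_rot: [0.0, 0.706, 0.708, 0.0]
contact_force: [1.1, 0.3, -2.3]
width: 0.157
finger_force: 60.3
```

Request:
{"api": "send_rows", "payload": {"deltas": [[-0.05,0.25,0,0,0,0.02],[-0.1,0.5,0,0,0,0.043],[-0.15,0.75,0,0,0,0.065],[-0.195,1,0,0,0,0.0864]]}}

```text
clock: 19.87
position: [0.4655, 0.157, 0.357]
ee_rot: [0.0, 0.656, 0.755, 0.0]
contact_force: [-0.3, -0.1, -2.8]
width: 0.151
finger_force: 60.3
```

Request:
{"api": "send_rows", "payload": {"deltas": [[-0.05,0.25,0,0,0,0.02],[-0.1,0.5,0,0,0,0.043],[-0.15,0.75,0,0,0,0.065],[-0.195,1,0,0,0,0.0864]]}}

```text
clock: 20.2
position: [0.4499, 0.237, 0.357]
ee_rot: [0.0, 0.604, 0.797, 0.0]
contact_force: [0.4, -0.7, -1.8]
width: 0.153
finger_force: 60.3
```

Request:
{"api": "send_rows", "payload": {"deltas": [[-0.05,0.25,0,0,0,0.02],[-0.1,0.5,0,0,0,0.043],[-0.15,0.75,0,0,0,0.065],[-0.195,1,0,0,0,0.0864],[-0.195,1,0,0,0,0.0864]]}}

```text
clock: 20.62
position: [0.4337, 0.3194, 0.3569]
ee_rot: [-0.001, 0.547, 0.837, 0.001]
contact_force: [-0.3, -0.0, -2.9]
width: 0.152
finger_force: 60.2
```

Request:
{"api": "send_rows", "payload": {"deltas": [[0,0,-0.25,0,0,0],[0,0,-0.5,0,0,0],[0,0,-0.7,0,0,0],[0,0,-0.7,0,0,0]]}}

```text
clock: 20.95
position: [0.4323, 0.3141, 0.2968]
ee_rot: [-0.002, 0.549, 0.836, -0.004]
contact_force: [-0.3, -1.2, -3.5]
width: 0.154
finger_force: 60.2
```

Request:
{"api": "send_rows", "payload": {"deltas": [[0,0,-0.25,0,0,0],[0,0,-0.5,0,0,0],[0,0,-0.62,0,0,0],[0,0,-0.62,0,0,0],[0,0,-0.62,0,0,0]]}}

```text
clock: 21.37
position: [0.4347, 0.3157, 0.2518]
ee_rot: [-0.001, 0.549, 0.836, -0.001]
contact_force: [0.6, -0.4, -2.5]
width: 0.153
finger_force: 60.3
```

```bash
python3 - <<'E'
from h import *
import cv2
np.set_printoptions(precision=4,suppress=True)
st();i=snap('wrist','w4');print(proj('w',[.5205,.358,.219],i))
im=cv2.imread("pics/w4.png");u,v=proj('w',[.5205,.358,.219],i).astype(int)
g=im.astype(int);m=((g.max(2)-g.min(2)<22)&(g.max(2)>70)).astype(np.uint8)
for row in range(v-40,v+45,8): 
    c=np.where(m[row,380:])[0]+380; print(row,(c.min(),c.max(),len(c)) if len(c) else None)
E
```

```text
t 21.37 p [0.4347 0.3157 0.2518] yaw 23.4 z [-0.003 -0.002 -1.   ] F [ 0.6 -0.4 -2.5] w 13.0 ff 60.3 j [ 0.55  0.12  1.82 -0.    1.21  0.14]
[504.1098 273.9149]
233 (np.int64(380), np.int64(639), 47)
241 (np.int64(380), np.int64(639), 50)
249 (np.int64(380), np.int64(637), 48)
257 (np.int64(380), np.int64(639), 143)
265 (np.int64(380), np.int64(639), 149)
273 (np.int64(394), np.int64(639), 67)
281 (np.int64(394), np.int64(639), 55)
289 (np.int64(394), np.int64(639), 46)
297 (np.int64(380), np.int64(639), 61)
305 (np.int64(594), np.int64(639), 36)
313 (np.int64(593), np.int64(617), 25)
```

The hook3 rod shows at rows 257–265, where predicted. Going in.

Request:
{"api": "send_rows", "payload": {"deltas": [[0.1,0.09,0,0,0,0],[0.3,0.18,0,0,0,0],[0.45,0.25,0,0,0,0],[0.6,0.32,0,0,0,0],[0.75,0.385,0,0,0,0]]}}

```text
clock: 21.83
position: [0.4968, 0.3481, 0.2532]
ee_rot: [0.0, 0.549, 0.836, 0.0]
contact_force: [0.7, 0.1, -2.1]
width: 0.155
finger_force: 60.3
```

Request:
{"api": "send_rows", "payload": {"deltas": [[0.15,0.07,0,0,0,0],[0.3,0.15,0,0,0,0],[0.45,0.23,0,0,0,0],[0.6,0.3,0,0,0,0],[0.75,0.37,0,0,0,0]]}}

```text
clock: 22.25
position: [0.5567, 0.3776, 0.2529]
ee_rot: [-0.0, 0.549, 0.836, -0.0]
contact_force: [-0.2, -0.4, -3.1]
width: 0.152
finger_force: 60.2
```

Request:
{"api": "send_rows", "payload": {"deltas": [[0,0,-0.15,0,0,0],[0,0,-0.3,0,0,0],[0,0,-0.4,0,0,0],[0,0,-0.45,0,0,0],[0,0,-0.45,0,0,0]]}}

```text
clock: 22.67
position: [0.5526, 0.3752, 0.2127]
ee_rot: [-0.002, 0.549, 0.836, -0.004]
contact_force: [-1.2, 0.5, -3.1]
width: 0.158
finger_force: 60.2
```

Request:
{"api": "send_rows", "payload": {"deltas": [[0,0,-0.03,0,0,0],[0,0,-0.06,0,0,0],[0,0,-0.06,0,0,0]]}}

```text
clock: 22.92
position: [0.5548, 0.3764, 0.2111]
ee_rot: [-0.001, 0.549, 0.836, -0.001]
contact_force: [-0.7, 0.3, -3.8]
width: 0.152
finger_force: 60.5
```

Request:
{"api": "send_rows", "payload": {"deltas": [[0,0,-0.02,0,0,0],[0,0,-0.03,0,0,0],[0,0,-0.03,0,0,0]]}}

```text
clock: 23.17
position: [0.5549, 0.3764, 0.2107]
ee_rot: [-0.0, 0.549, 0.836, -0.001]
contact_force: [-2.2, -1.7, 4.8]
width: 0.152
finger_force: 61.3
```

Request:
{"api": "send_rows", "payload": {"deltas": [[0,0,0.02,0,0,0],[0,0,0.02,0,0,0],[0,0,0.02,0,0,0],[0,0,0.02,0,0,0],[0,0,0.02,0,0,0]], "jaw": 0.62}}

```text
clock: 23.58
position: [0.5546, 0.3762, 0.2096]
ee_rot: [-0.001, 0.549, 0.836, -0.002]
contact_force: [0.2, -0.3, -0.6]
width: 0.376
finger_force: 0.0
```

Request:
{"api": "send_rows", "payload": {"deltas": [[0,0,0.2,0,0,0],[0,0,0.5,0,0,0],[0,0,0.8,0,0,0],[0,0,1,0,0,0],[0,0,1,0,0,0]]}}

```text
clock: 24.0
position: [0.5569, 0.3776, 0.2951]
ee_rot: [0.001, 0.549, 0.836, 0.002]
contact_force: [0.1, 0.5, 1.7]
width: 0.378
finger_force: 0.0
```

Request:
{"api": "send_rows", "payload": {"deltas": [[0,-0.4,0,0,0,-0.02],[0.02,-0.95,0,0,0,-0.0388],[0.02,-0.95,0,0,0,-0.0388]]}}

```text
clock: 24.25
position: [0.5557, 0.2944, 0.2879]
ee_rot: [-0.0, 0.576, 0.818, -0.005]
contact_force: [0.1, 0.9, -0.8]
width: 0.377
finger_force: 0.0
```

Request:
{"api": "send_rows", "payload": {"deltas": [[0,-0.4,0,0,0,-0.02],[0.02,-0.95,0,0,0,-0.0388],[0.02,-0.95,0,0,0,-0.0388]]}}

```text
clock: 24.5
position: [0.5573, 0.2183, 0.2881]
ee_rot: [-0.0, 0.601, 0.799, -0.004]
contact_force: [-0.5, -0.1, -0.1]
width: 0.381
finger_force: 0.0
```

Request:
{"api": "send_rows", "payload": {"deltas": [[0,-0.4,0,0,0,-0.02],[0.02,-0.95,0,0,0,-0.0388],[0.02,-0.95,0,0,0,-0.0388]]}}

```text
clock: 24.75
position: [0.5591, 0.1426, 0.2884]
ee_rot: [-0.0, 0.625, 0.781, -0.004]
contact_force: [-0.0, 0.9, -1.1]
width: 0.377
finger_force: 0.0
```

Request:
{"api": "send_rows", "payload": {"deltas": [[0,-0.4,0,0,0,-0.02],[0.02,-0.95,0,0,0,-0.0388],[0.02,-0.95,0,0,0,-0.0388]]}}

```text
clock: 25.0
position: [0.5608, 0.0669, 0.2887]
ee_rot: [-0.0, 0.648, 0.761, -0.004]
contact_force: [0.8, -0.1, 0.7]
width: 0.377
finger_force: 0.0
```

Request:
{"api": "send_rows", "payload": {"deltas": [[0,-0.4,0,0,0,-0.02],[0.02,-0.95,0,0,0,-0.0388],[0.02,-0.95,0,0,0,-0.0388]]}}

```text
clock: 25.25
position: [0.5625, -0.0089, 0.2888]
ee_rot: [-0.0, 0.671, 0.741, -0.003]
contact_force: [-0.4, -0.3, 1.1]
width: 0.384
finger_force: 0.0
```

Request:
{"api": "send_rows", "payload": {"deltas": [[0,-0.4,0,0,0,-0.02],[0.02,-0.95,0,0,0,-0.0388],[0.02,-0.95,0,0,0,-0.0388]]}}

```text
clock: 25.5
position: [0.5643, -0.0848, 0.289]
ee_rot: [0.0, 0.694, 0.72, -0.003]
contact_force: [-0.5, 0.3, 0.4]
width: 0.382
finger_force: 0.0
```

Request:
{"api": "send_rows", "payload": {"deltas": [[0,-0.4,0,0,0,-0.02],[0.02,-0.95,0,0,0,-0.0388],[0.02,-0.95,0,0,0,-0.0388]], "jaw": 0}}

```text
clock: 25.75
position: [0.566, -0.1608, 0.289]
ee_rot: [0.0, 0.715, 0.699, -0.003]
contact_force: [0.7, 0.4, -0.4]
width: 0.788
finger_force: 0.0
```

Request:
{"api": "send_rows", "payload": {"deltas": [[0,-0.4,0,0,0,-0.02],[0.02,-0.95,0,0,0,-0.0388],[0.02,-0.95,0,0,0,-0.0388]]}}

```text
clock: 26.0
position: [0.5676, -0.2368, 0.289]
ee_rot: [0.0, 0.736, 0.677, -0.003]
contact_force: [-0.2, 0.0, -0.6]
width: 1.0
finger_force: 0.0
```

Request:
{"api": "send_rows", "payload": {"deltas": [[0,-0.4,0,0,0,-0.02],[0.02,-0.95,0,0,0,-0.0388],[0.02,-0.95,0,0,0,-0.0388],[0.02,-0.95,0,0,0,-0.0388]]}}

```text
clock: 26.33
position: [0.569, -0.3086, 0.2886]
ee_rot: [-0.002, 0.756, 0.655, -0.001]
contact_force: [-0.5, 1.2, 0.1]
width: 1.004
finger_force: 0.0
```

```bash
python3 - <<'E'
from h import *
import cv2
np.set_printoptions(precision=4,suppress=True)
st();i=snap('wrist','w5');snap('scene','s10')
im=cv2.imread("pics/w5.png");u,v=proj('w',[.569,-.309,.164],i);print("expect",u,v)
# colours along a row through the expected grip
for row in(int(v)-20,int(v),int(v)+20):print(row,[im[row,c].tolist() for c in range(int(u)-24,int(u)+25,6)])
w=im[100:360,225:425];s=cv2.imread("pics/s10.png")[100:360,310:450]
cv2.imwrite("pics/m5.png",np.hstack([cv2.resize(w,(400,520)),cv2.resize(s,(280,520))]))
E
```

```text
t 26.33 p [ 0.569  -0.3086  0.2886] yaw -8.2 z [-0.005  0.001 -1.   ] F [-0.5  1.2  0.1] w 85.4 ff 0.0 j [-0.56  0.31  1.51 -0.    1.32 -0.42]
expect 326.67855005874594 236.72269049243843
216 [[139, 141, 145], [144, 144, 145], [217, 214, 214], [96, 137, 176], [127, 190, 231], [125, 185, 228], [40, 79, 131], [88, 149, 206], [35, 86, 157]]
236 [[76, 74, 77], [77, 76, 78], [60, 60, 61], [54, 78, 101], [72, 104, 134], [71, 104, 132], [62, 62, 62], [63, 62, 65], [65, 63, 67]]
256 [[73, 128, 196], [54, 95, 149], [47, 78, 119], [50, 76, 100], [86, 128, 162], [70, 103, 133], [46, 77, 121], [42, 74, 117], [43, 75, 118]]
```

View pics/m5.png

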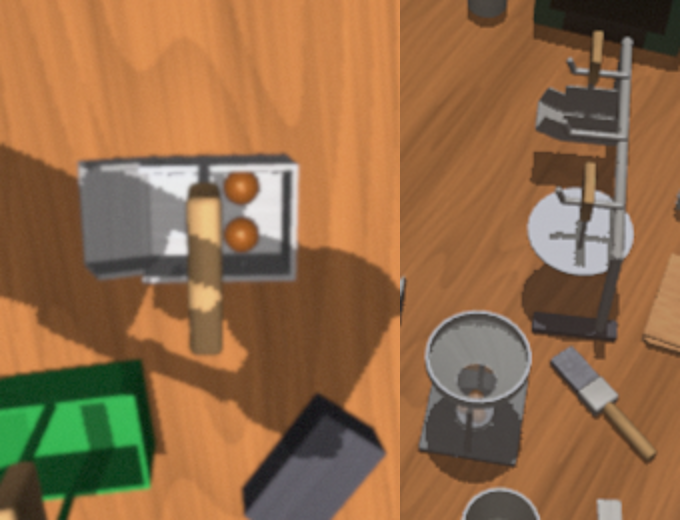

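B is straight under the gripper with two pearls. A hangs on hook3.

Request:
{"api": "send_rows", "payload": {"deltas": [[0,0,-0.25,0,0,0],[0,0,-0.5,0,0,0],[0,0,-0.75,0,0,0],[0,0,-1,0,0,0]]}}

```text
clock: 26.77
position: [0.5694, -0.3053, 0.2092]
ee_rot: [-0.001, 0.754, 0.657, -0.001]
contact_force: [-0.1, -0.3, -0.2]
width: 0.995
finger_force: 0.0
```

Request:
{"api": "send_rows", "payload": {"deltas": [[0,0,-0.25,0,0,0],[0,0,-0.5,0,0,0],[0,0,-0.75,0,0,0],[0,0,-0.98,0,0,0],[0,0,-0.98,0,0,0]]}}

```text
clock: 27.18
position: [0.5663, -0.3035, 0.1267]
ee_rot: [-0.006, 0.754, 0.657, -0.003]
contact_force: [-1.2, 0.8, -0.3]
width: 0.997
finger_force: 0.0
```

Request:
{"api": "send_rows", "payload": {"deltas": [[0,0,0,0,0,0],[0,0,0,0,0,0],[0,0,0,0,0,0],[0,0,0,0,0,0],[0,0,0,0,0,0]], "jaw": 1}}

```text
clock: 27.6
position: [0.5699, -0.3082, 0.133]
ee_rot: [-0.0, 0.755, 0.656, -0.001]
contact_force: [1.3, 0.4, -0.0]
width: 0.298
finger_force: 0.0
```

Request:
{"api": "send_rows", "payload": {"deltas": [[0,0,0,0,0,0],[0,0,0,0,0,0],[0,0,0,0,0,0],[0,0,0,0,0,0],[0,0,0,0,0,0]]}}

```text
clock: 28.02
position: [0.5698, -0.3084, 0.1326]
ee_rot: [-0.0, 0.755, 0.656, -0.001]
contact_force: [0.2, 0.1, 6.0]
width: 0.157
finger_force: 59.5
```

```bash
python3 -c "
from h import *
st()"
```

```text
t 28.02 p [ 0.5698 -0.3084  0.1326] yaw -8.0 z [-0.002 -0.001 -1.   ] F [0.2 0.1 6. ] w 13.4 ff 59.5 j [-0.56  0.45  1.65 -0.    1.04 -0.42]
```

Request:
{"api": "send_rows", "payload": {"deltas": [[0,0,0.1,0,0,0],[0,0,0.25,0,0,0],[0,0,0.45,0,0,0],[0,0,0.65,0,0,0],[0,0,0.83,0,0,0]]}}

```text
clock: 28.43
position: [0.5683, -0.3074, 0.1983]
ee_rot: [-0.002, 0.755, 0.656, -0.002]
contact_force: [-0.1, -0.3, -2.7]
width: 0.148
finger_force: 58.5
```

Request:
{"api": "send_rows", "payload": {"deltas": [[0,0,0.2,0,0,0],[0,0,0.4,0,0,0],[0,0,0.6,0,0,0],[0,0,0.75,0,0,0],[0,0,0.83,0,0,0]]}}

```text
clock: 28.85
position: [0.5693, -0.308, 0.2663]
ee_rot: [-0.0, 0.755, 0.656, -0.001]
contact_force: [0.3, 0.0, -2.1]
width: 0.155
finger_force: 58.5
```

Request:
{"api": "send_rows", "payload": {"deltas": [[0,0,0.2,0,0,0],[0,0,0.4,0,0,0],[0,0,0.6,0,0,0],[0,0,0.75,0,0,0],[0,0,0.83,0,0,0]]}}

```text
clock: 29.27
position: [0.5693, -0.308, 0.3323]
ee_rot: [-0.0, 0.755, 0.656, -0.001]
contact_force: [-0.9, 0.1, -1.4]
width: 0.15
finger_force: 58.5
```

Request:
{"api": "send_rows", "payload": {"deltas": [[0.07,0.07,0,0,0,0],[0.2,0.22,0,0,0,-0.007],[0.36,0.39,0,0,0,-0.014],[0.54,0.58,0,0,0,-0.02],[0.7,0.755,0,0,0,-0.026]]}}

```text
clock: 29.68
position: [0.6253, -0.2459, 0.3287]
ee_rot: [-0.003, 0.768, 0.64, -0.002]
contact_force: [0.3, -0.2, -1.8]
width: 0.153
finger_force: 58.5
```

Request:
{"api": "send_rows", "payload": {"deltas": [[0.14,0.15,0,0,0,0],[0.28,0.3,0,0,0,-0.007],[0.42,0.45,0,0,0,-0.014],[0.56,0.6,0,0,0,-0.02],[0.7,0.755,0,0,0,-0.026]]}}

```text
clock: 30.1
position: [0.6813, -0.1858, 0.3291]
ee_rot: [-0.002, 0.781, 0.624, -0.002]
contact_force: [0.2, -0.3, -2.7]
width: 0.154
finger_force: 58.5
```

Request:
{"api": "send_rows", "payload": {"deltas": [[0.16,0.17,0,0,0,0],[0.32,0.35,0,0,0,-0.007],[0.48,0.52,0,0,0,-0.014],[0.62,0.67,0,0,0,-0.02],[0.7,0.755,0,0,0,-0.026]]}}

```text
clock: 30.52
position: [0.7379, -0.1241, 0.3289]
ee_rot: [-0.002, 0.793, 0.609, -0.002]
contact_force: [0.0, 0.1, -2.1]
width: 0.153
finger_force: 58.5
```

Request:
{"api": "send_rows", "payload": {"deltas": [[0,0,0,0,0,0],[0,0,0,0,0,0]]}}

```text
clock: 30.68
position: [0.7367, -0.1263, 0.3294]
ee_rot: [-0.002, 0.793, 0.609, -0.002]
contact_force: [0.1, -0.1, -1.3]
width: 0.149
finger_force: 58.6
```

```bash
python3 -c "
from h import *
st();snap('side','s11')"
```

```text
t 30.68 p [ 0.7367 -0.1263  0.3294] yaw -15.0 z [-0.006  0.    -1.   ] F [ 0.1 -0.1 -1.3] w 12.7 ff 58.6 j [-0.23  0.49  1.18 -0.    1.47  0.03]
```

Same start pose as for A. Pour.

Request:
{"api": "send_rows", "payload": {"deltas": [[-0.105,0.028,0.02,-0.0115,-0.043,0],[-0.21,0.056,0.05,-0.023,-0.086,0],[-0.315,0.085,0.08,-0.0345,-0.129,0],[-0.42,0.113,0.1,-0.046,-0.172,0],[-0.525,0.141,0.105,-0.0575,-0.2147,0]]}}

```text
clock: 31.15
position: [0.6937, -0.1166, 0.3399]
ee_rot: [0.138, 0.782, 0.599, 0.105]
contact_force: [0.2, -0.4, -1.8]
width: 0.153
finger_force: 59.2
```

Request:
{"api": "send_rows", "payload": {"deltas": [[-0.085,0.023,-0.04,-0.0086,-0.032,0],[-0.17,0.046,-0.08,-0.0173,-0.064,0],[-0.256,0.068,-0.125,-0.026,-0.097,0],[-0.34,0.091,-0.166,-0.0346,-0.129,0],[-0.426,0.114,-0.2075,-0.0432,-0.161,0]]}}

```text
clock: 31.57
position: [0.659, -0.1072, 0.3224]
ee_rot: [0.238, 0.758, 0.58, 0.182]
contact_force: [0.8, -0.2, -1.5]
width: 0.155
finger_force: 59.3
```

Request:
{"api": "send_rows", "payload": {"deltas": [[0,0,0,0,0,0],[0,0,0,0,0,0],[0,0,0,0,0,0],[0,0,0,0,0,0],[0,0,0,0,0,0]]}}

```text
clock: 31.98
position: [0.6623, -0.1069, 0.324]
ee_rot: [0.238, 0.757, 0.58, 0.182]
contact_force: [0.5, -0.6, -2.6]
width: 0.15
finger_force: 59.4
```

Request:
{"api": "send_rows", "payload": {"deltas": [[-0.057,0.015,-0.02,-0.0058,-0.0215,0],[-0.114,0.03,-0.04,-0.0115,-0.043,0],[-0.17,0.046,-0.06,-0.0173,-0.0644,0],[-0.227,0.061,-0.08,-0.023,-0.086,0],[-0.284,0.076,-0.099,-0.0288,-0.1073,0]]}}

```text
clock: 32.4
position: [0.6388, -0.1003, 0.3151]
ee_rot: [0.303, 0.734, 0.562, 0.232]
contact_force: [0.8, -0.8, -1.5]
width: 0.155
finger_force: 59.4
```

Request:
{"api": "send_rows", "payload": {"deltas": [[0,0,0,0,0,0],[0,0,0,0,0,0],[0,0,0,0,0,0],[0,0,0,0,0,0],[0,0,0,0,0,0]]}}

```text
clock: 32.82
position: [0.6392, -0.1004, 0.3156]
ee_rot: [0.303, 0.734, 0.562, 0.232]
contact_force: [-0.0, -0.3, -1.3]
width: 0.158
finger_force: 59.5
```

Request:
{"api": "send_rows", "payload": {"deltas": [[-0.05,0.014,-0.018,-0.0054,-0.02,0],[-0.1,0.028,-0.036,-0.0108,-0.04,0],[-0.15,0.042,-0.054,-0.0162,-0.06,0],[-0.2,0.056,-0.072,-0.0216,-0.08,0],[-0.25,0.069,-0.09,-0.027,-0.1,0]]}}

```text
clock: 33.23
position: [0.6186, -0.0947, 0.3079]
ee_rot: [0.361, 0.707, 0.541, 0.277]
contact_force: [-0.1, -1.4, -1.8]
width: 0.156
finger_force: 59.5
```

Request:
{"api": "send_rows", "payload": {"deltas": [[0,0,0,0,0,0],[0,0,0,0,0,0],[0,0,0,0,0,0],[0,0,0,0,0,0],[0,0,0,0,0,0]]}}

```text
clock: 33.65
position: [0.6192, -0.0949, 0.3086]
ee_rot: [0.361, 0.707, 0.541, 0.277]
contact_force: [-0.5, 0.7, -1.8]
width: 0.153
finger_force: 59.5
```

```bash
python3 - <<'E'
from h import *
import cv2
st();snap('side','s12')
def tint(n,x0,x1,y0,y1):
    im=cv2.imread(f'pics/{n}.png').astype(int)[y0:y1,x0:x1];d=im[...,2]-im[...,0]
    print(n);print("\n".join(" ".join(f"{v:3d}" for v in row) for row in d[::2,::2]))
for n in("s4","s8","s12"):tint(n,358,384,280,306)
E
```

```text
t 33.65 p [ 0.6192 -0.0949  0.3086] yaw -15.1 z [ 0.783 -0.211 -0.586] F [-0.5  0.7 -1.8] w 13.0 ff 59.5 j [-0.19 -0.14  2.24 -0.53  0.11  0.57]
s4
 28   9  17   8   6   4   4   6   7   5   6  15  21
  4   8  13  12  14  12  11   7   6   6   6  23  27
  6   9  15  17  13   6   7   7   8   7   5   7  12
  6   6   6   6   8   6   7   9   8   6   5   6   5
  4   5   5   6   8   6   7   9   9   6   7   6   7
  7   5   7   8   7   7   4   7   7   6   7   8   7
  6   7   6   6   7   6   5   8   7   6   6   4   6
  6   7   7   7   3   3   3   3   5   7   6   4   7
  3   5   3   4   4   2   3   2   3   4   6   6   8
  5   4   3   3   3   3   2   3   4   4   2   6   9
  4   5   2   3   5   3   3   3   4   4   3   6   7
  3   4   3   3   3   2   1   3   4   3   3   6   8
  4   6   5   4   3   2   4   3   4   3   6   5   8
s8
 26   9  20  11   7   4   6   8   6   6   5  22  36
 10  10  18  20  21  22  17   7   7   6   6  23  26
  9  12  22  20  12   6   8   7   8   6   7   7  13
 12   7   7   7   7   7   7   7   6   8   6   7   5
  3   5   5   4   8   5   7   8   8   7   8   7   7
  5   6   5  
[... 382 characters left out ...]
   3   2   7   6   7
s12
 27  10  21  12   7   4   5   6   7   5   6  22  36
 10   9  19  20  22  20  18   7   8   6   6  23  29
 10  14  21  19  11   6   7   5   7   6   7   6  12
 13   5  30  51  50  15   5  31  44  13   5   6   6
  4  11  44  47  48  34  25  49  47  45  10   7   7
  6   9  33  41  45  37  33  40  41  39  13   7   9
  6   6  16  34  34  35  28  26  27  23   7   4   7
  5   5  10  39  48  35  21   8  24  12   5   4   7
  4   3  23  44  40  39  16  45  48  47  16   4   8
  4   3  25  39  41  34  27  38  43  40  26   5   7
  5   4  11  25  27  23  12  27  30  28  13   5   7
  3   3   1   9  13   5   2  11  20  15   4   6   7
  5   6   3   5   4   3   2   2   3   4   6   5   6
```

Tube tint map: three pearls after A and two more after B, so all five are down. Untilt and take B to hook 2.

Request:
{"api": "send_rows", "payload": {"deltas": [[0,0,0.15,0,0,0],[-0.1,0,0.3,0.02,0.073,0],[-0.2,0,0.45,0.039,0.145,0],[-0.35,0,0.6,0.058,0.218,0],[-0.5,0,0.6,0.078,0.29,0]]}}

```text
clock: 34.12
position: [0.5793, -0.094, 0.3603]
ee_rot: [0.208, 0.766, 0.587, 0.16]
contact_force: [1.4, -0.9, -1.5]
width: 0.157
finger_force: 59.4
```

Request:
{"api": "send_rows", "payload": {"deltas": [[-0.15,0.04,0,0.016,0.06,0],[-0.3,0.08,0,0.032,0.12,0],[-0.45,0.12,0,0.048,0.18,0],[-0.62,0.16,0,0.064,0.24,0],[-0.8,0.2,0,0.078,0.29,0]]}}

```text
clock: 34.53
position: [0.5157, -0.0787, 0.357]
ee_rot: [0.023, 0.793, 0.608, 0.017]
contact_force: [-0.4, -0.3, -2.6]
width: 0.155
finger_force: 59.3
```

Request:
{"api": "send_rows", "payload": {"deltas": [[0,0,0,0,0,0],[0,0,0,0,0,0]]}}

```text
clock: 34.7
position: [0.5158, -0.0789, 0.3556]
ee_rot: [0.025, 0.793, 0.608, 0.018]
contact_force: [0.2, -0.5, -2.3]
width: 0.154
finger_force: 59.4
```

Request:
{"api": "send_rows", "payload": {"deltas": [[-0.02,0.2,0,0,0,0.026],[-0.04,0.43,0,0,0,0.053],[-0.07,0.68,0,0,0,0.08],[-0.095,0.91,0,0,0,0.107]]}}

```text
clock: 35.03
position: [0.507, -0.005, 0.3554]
ee_rot: [0.023, 0.739, 0.673, 0.02]
contact_force: [0.8, 0.2, -2.9]
width: 0.149
finger_force: 59.5
```

Request:
{"api": "send_rows", "payload": {"deltas": [[-0.02,0.22,0,0,0,0.026],[-0.04,0.45,0,0,0,0.053],[-0.07,0.68,0,0,0,0.08],[-0.095,0.91,0,0,0,0.107]]}}

```text
clock: 35.37
position: [0.4993, 0.068, 0.3555]
ee_rot: [0.021, 0.68, 0.733, 0.022]
contact_force: [-0.3, -0.4, -2.2]
width: 0.154
finger_force: 59.5
```

Request:
{"api": "send_rows", "payload": {"deltas": [[-0.02,0.22,0,0,0,0.026],[-0.04,0.45,0,0,0,0.053],[-0.07,0.68,0,0,0,0.08],[-0.095,0.91,0,0,0,0.107]]}}

```text
clock: 35.7
position: [0.4916, 0.1409, 0.3555]
ee_rot: [0.019, 0.616, 0.787, 0.024]
contact_force: [-0.4, 0.2, -2.0]
width: 0.153
finger_force: 59.4
```

Request:
{"api": "send_rows", "payload": {"deltas": [[-0.02,0.22,0,0,0,0.026],[-0.04,0.45,0,0,0,0.053],[-0.07,0.68,0,0,0,0.08],[-0.095,0.91,0,0,0,0.107],[-0.095,0.91,0,0,0,0.107]]}}

```text
clock: 36.12
position: [0.4837, 0.2157, 0.3555]
ee_rot: [0.016, 0.547, 0.837, 0.026]
contact_force: [-0.6, -0.1, -1.5]
width: 0.16
finger_force: 59.4
```

```bash
python3 -c "
from h import *
st()"
```

```text
t 36.12 p [0.4837 0.2157 0.3555] yaw 23.7 z [ 0.056  0.025 -0.998] F [-0.6 -0.1 -1.5] w 13.6 ff 59.4 j [ 0.33 -0.01  1.75  0.01  1.34 -0.08]
```

Request:
{"api": "send_rows", "payload": {"deltas": [[0,0,-0.2,-0.008,0.018,0],[0,0,-0.45,-0.016,0.036,0],[0,0,-0.65,-0.016,0.036,0],[0,0,-0.65,-0.016,0.036,0]]}}

```text
clock: 36.45
position: [0.482, 0.2116, 0.2993]
ee_rot: [-0.002, 0.549, 0.836, -0.005]
contact_force: [-1.6, -1.0, -2.3]
width: 0.152
finger_force: 59.4
```

Request:
{"api": "send_rows", "payload": {"deltas": [[0,0,-0.25,0,0,0],[0,0,-0.5,0,0,0],[0,0,-0.62,0,0,0],[0,0,-0.62,0,0,0],[0,0,-0.62,0,0,0]]}}

```text
clock: 36.87
position: [0.484, 0.2124, 0.2542]
ee_rot: [-0.0, 0.549, 0.836, -0.002]
contact_force: [0.0, 1.0, -1.8]
width: 0.149
finger_force: 59.5
```

Request:
{"api": "send_rows", "payload": {"deltas": [[0,0,0,0,0,0],[0,0,0,0,0,0]]}}

```text
clock: 37.03
position: [0.4851, 0.2129, 0.2556]
ee_rot: [0.001, 0.549, 0.836, -0.001]
contact_force: [-0.2, -0.7, -2.2]
width: 0.153
finger_force: 59.5
```

```bash
python3 -c "
from h import *
s=st();print((np.array([.601,.271,.253])-s['position'])/.08)"
```

```text
t 37.03 p [0.4851 0.2129 0.2556] yaw 23.4 z [ 0.    -0.003 -1.   ] F [-0.2 -0.7 -2.2] w 13.0 ff 59.5 j [ 0.33  0.1   1.83 -0.    1.21 -0.08]
[ 1.44899289  0.72672927 -0.03291068]
```

Request:
{"api": "send_rows", "payload": {"deltas": [[0.1,0.08,0,0,0,0],[0.28,0.17,0,0,0,0],[0.43,0.24,0,0,0,0],[0.58,0.31,0,0,0,0],[0.725,0.38,0,0,0,0]]}}

```text
clock: 37.45
position: [0.5436, 0.2439, 0.2547]
ee_rot: [0.0, 0.549, 0.836, -0.002]
contact_force: [-0.3, -0.6, -1.4]
width: 0.154
finger_force: 59.5
```

Request:
{"api": "send_rows", "payload": {"deltas": [[0.15,0.07,0,0,0,0],[0.3,0.15,0,0,0,0],[0.45,0.22,0,0,0,0],[0.6,0.28,0,0,0,0],[0.725,0.345,0,0,0,0]]}}

```text
clock: 37.87
position: [0.6018, 0.2715, 0.2544]
ee_rot: [0.0, 0.549, 0.836, -0.002]
contact_force: [-0.2, 0.1, -2.7]
width: 0.152
finger_force: 59.5
```

Request:
{"api": "send_rows", "payload": {"deltas": [[0,0,-0.15,0,0,0],[0,0,-0.3,0,0,0],[0,0,-0.4,0,0,0],[0,0,-0.47,0,0,0],[0,0,-0.47,0,0,0]]}}

```text
clock: 38.28
position: [0.5981, 0.2699, 0.2136]
ee_rot: [-0.002, 0.549, 0.836, -0.004]
contact_force: [-0.4, -0.1, -2.2]
width: 0.154
finger_force: 59.5
```

Request:
{"api": "send_rows", "payload": {"deltas": [[0,0,-0.03,0,0,0],[0,0,-0.05,0,0,0],[0,0,-0.05,0,0,0]]}}

```text
clock: 38.53
position: [0.6, 0.2705, 0.2127]
ee_rot: [-0.0, 0.549, 0.836, -0.002]
contact_force: [0.1, 0.2, -2.3]
width: 0.154
finger_force: 59.6
```

Request:
{"api": "send_rows", "payload": {"deltas": [[0,0,-0.02,0,0,0],[0,0,-0.03,0,0,0],[0,0,-0.03,0,0,0]]}}

```text
clock: 38.78
position: [0.6002, 0.2707, 0.2124]
ee_rot: [0.0, 0.549, 0.836, -0.002]
contact_force: [-2.5, -0.7, 5.2]
width: 0.153
finger_force: 60.7
```

Request:
{"api": "send_rows", "payload": {"deltas": [[0,0,0.02,0,0,0],[0,0,0.02,0,0,0],[0,0,0.02,0,0,0],[0,0,0.02,0,0,0],[0,0,0.02,0,0,0]], "jaw": 0.62}}

```text
clock: 39.2
position: [0.5999, 0.2705, 0.2111]
ee_rot: [-0.0, 0.549, 0.836, -0.003]
contact_force: [-0.4, 0.5, 0.9]
width: 0.378
finger_force: 0.0
```

Request:
{"api": "send_rows", "payload": {"deltas": [[0,0,0.2,0,0,0],[0,0,0.5,0,0,0],[0,0,0.8,0,0,0],[0,0,1,0,0,0],[0,0,1,0,0,0]]}}

```text
clock: 39.62
position: [0.6024, 0.2715, 0.2964]
ee_rot: [0.002, 0.549, 0.836, 0.001]
contact_force: [0.7, -0.5, 0.3]
width: 0.377
finger_force: 0.0
```

Request:
{"api": "send_rows", "payload": {"deltas": [[0.16,-0.35,0.1,0,0,0],[0.325,-0.714,0.2,0,0,0.006],[0.325,-0.714,0.2,0,0,0.006]]}}

```text
clock: 39.87
position: [0.6283, 0.2087, 0.3077]
ee_rot: [0.002, 0.546, 0.838, -0.003]
contact_force: [-0.6, -0.3, 0.4]
width: 0.384
finger_force: 0.0
```

Request:
{"api": "send_rows", "payload": {"deltas": [[0.16,-0.35,0,0,0,0],[0.325,-0.714,0,0,0,0.006],[0.325,-0.714,0,0,0,0.006],[0.325,-0.714,0,0,0,0.006]]}}

```text
clock: 40.2
position: [0.6518, 0.1547, 0.3054]
ee_rot: [-0.001, 0.542, 0.84, -0.003]
contact_force: [0.1, 0.4, -0.3]
width: 0.383
finger_force: 0.0
```

```bash
python3 - <<'E'
from h import *
import cv2
np.set_printoptions(precision=4,suppress=True)
st();i=snap('wrist','w6')
im=cv2.imread("pics/w6.png").astype(int);d=im[...,2]-im[...,0]
p=proj('w',[.6521,.1564,.244],i);print("expect",p);u,v=p.astype(int)
for row in range(v-50,v+60,10):
    c=np.where(d[row,u-60:u+60]>28)[0]+u-60;print(row,(c.min(),c.max(),len(c)) if len(c) else None)
E
```

```text
t 40.2 p [0.6518 0.1547 0.3054] yaw 24.3 z [-0.006 -0.004 -1.   ] F [ 0.1  0.4 -0.3] w 32.5 ff 0.0 j [ 0.17  0.35  1.43 -0.    1.37 -0.25]
expect [328.029  261.6303]
211 (np.int64(320), np.int64(336), 17)
221 (np.int64(318), np.int64(337), 20)
231 (np.int64(317), np.int64(338), 22)
241 (np.int64(317), np.int64(338), 22)
251 (np.int64(317), np.int64(338), 22)
261 (np.int64(317), np.int64(338), 22)
271 (np.int64(268), np.int64(338), 27)
281 (np.int64(268), np.int64(337), 39)
291 (np.int64(268), np.int64(363), 77)
301 (np.int64(268), np.int64(362), 57)
311 (np.int64(289), np.int64(361), 51)
```

The cover grip is centred at column 327.5 against 328 expected, and upright. Grasp it.

Request:
{"api": "send_rows", "payload": {"deltas": [[0,0,-0.25,0,0,0],[0,0,-0.5,0,0,0],[0,0,-0.65,0,0,0],[0,0,-0.65,0,0,0]]}}

```text
clock: 40.58
position: [0.6488, 0.157, 0.2506]
ee_rot: [-0.003, 0.54, 0.842, -0.005]
contact_force: [-0.5, 0.8, 0.6]
width: 0.381
finger_force: 0.0
```

Request:
{"api": "send_rows", "payload": {"deltas": [[0,0,-0.2,0,0,0],[0,0,-0.4,0,0,0],[0,0,-0.55,0,0,0],[0,0,-0.55,0,0,0]]}}

```text
clock: 40.92
position: [0.6498, 0.1565, 0.2083]
ee_rot: [-0.002, 0.54, 0.841, -0.004]
contact_force: [-0.6, 0.2, 0.0]
width: 0.382
finger_force: 0.0
```

Request:
{"api": "send_rows", "payload": {"deltas": [[0,0,0,0,0,0],[0,0,0,0,0,0],[0,0,0,0,0,0],[0,0,0,0,0,0],[0,0,0,0,0,0]], "jaw": 1}}

```text
clock: 41.33
position: [0.6522, 0.1563, 0.2121]
ee_rot: [0.0, 0.541, 0.841, -0.002]
contact_force: [-0.1, 0.3, -0.1]
width: 0.153
finger_force: 59.5
```

```bash
python3 -c "
from h import *
st()"
```

```text
t 41.33 p [0.6522 0.1563 0.2121] yaw 24.5 z [-0.002 -0.004 -1.   ] F [-0.1  0.3 -0.1] w 13.0 ff 59.5 j [ 0.17  0.41  1.53 -0.    1.2  -0.25]
```

Request:
{"api": "send_rows", "payload": {"deltas": [[0,0,0.1,0,0,0],[0,0,0.25,0,0,0],[0,0,0.4,0,0,0],[0,0,0.48,0,0,0],[0,0,0.48,0,0,0]]}}

```text
clock: 41.75
position: [0.6529, 0.1564, 0.2524]
ee_rot: [0.001, 0.541, 0.841, -0.001]
contact_force: [-0.4, -0.6, -2.4]
width: 0.152
finger_force: 61.5
```

Request:
{"api": "send_rows", "payload": {"deltas": [[-0.15,-0.07,0,0,0,0],[-0.3,-0.14,0,0,0,0],[-0.45,-0.2,0,0,0,0],[-0.6,-0.27,0,0,0,0],[-0.77,-0.34,0,0,0,0]]}}

```text
clock: 42.17
position: [0.59, 0.1288, 0.2501]
ee_rot: [0.0, 0.541, 0.841, -0.002]
contact_force: [1.0, -0.5, -2.1]
width: 0.154
finger_force: 61.5
```

Request:
{"api": "send_rows", "payload": {"deltas": [[-0.15,-0.07,0,0,0,0],[-0.3,-0.14,0,0,0,0],[-0.45,-0.2,0,0,0,0],[-0.6,-0.27,0,0,0,0],[-0.77,-0.34,0,0,0,0]]}}

```text
clock: 42.58
position: [0.5284, 0.1016, 0.2502]
ee_rot: [0.0, 0.541, 0.841, -0.002]
contact_force: [-1.1, -1.1, -0.7]
width: 0.152
finger_force: 61.5
```

Request:
{"api": "send_rows", "payload": {"deltas": [[0,0,0.2,0,0,0],[0,0,0.4,0,0,0],[0,0,0.6,0,0,0],[0,0,0.8,0,0,0]]}}

```text
clock: 42.92
position: [0.5285, 0.1018, 0.3149]
ee_rot: [0.0, 0.541, 0.841, -0.002]
contact_force: [0.1, 0.2, -1.7]
width: 0.154
finger_force: 61.5
```

Request:
{"api": "send_rows", "payload": {"deltas": [[0.1,-0.2,0,0,0,0.01],[0.22,-0.4,0,0,0,0.03],[0.34,-0.6,0,0,0,0.045],[0.461,-0.828,0,0,0,0.062]]}}

```text
clock: 43.25
position: [0.5659, 0.0353, 0.3145]
ee_rot: [0.0, 0.498, 0.867, -0.002]
contact_force: [-0.0, 0.2, -2.0]
width: 0.153
finger_force: 61.5
```

Request:
{"api": "send_rows", "payload": {"deltas": [[0.11,-0.2,0,0,0,0.01],[0.22,-0.4,0,0,0,0.03],[0.34,-0.6,0,0,0,0.045],[0.461,-0.828,0,0,0,0.062]]}}

```text
clock: 43.58
position: [0.6028, -0.0312, 0.3141]
ee_rot: [0.0, 0.456, 0.89, -0.002]
contact_force: [0.4, 0.2, -2.3]
width: 0.156
finger_force: 61.5
```

Request:
{"api": "send_rows", "payload": {"deltas": [[0.11,-0.2,0,0,0,0.01],[0.22,-0.4,0,0,0,0.03],[0.34,-0.6,0,0,0,0.045],[0.461,-0.828,0,0,0,0.062],[0.461,-0.828,0,0,0,0.062]]}}

```text
clock: 44.0
position: [0.6408, -0.1006, 0.3139]
ee_rot: [0.002, 0.413, 0.911, -0.004]
contact_force: [0.4, 0.1, -2.0]
width: 0.159
finger_force: 61.5
```

Request:
{"api": "send_rows", "payload": {"deltas": [[0,0,0,0,0,0],[0,0,0,0,0,0],[0,0,0,0,0,0]]}}

```text
clock: 44.25
position: [0.6389, -0.096, 0.3138]
ee_rot: [-0.0, 0.412, 0.911, -0.002]
contact_force: [-0.1, -0.6, -0.7]
width: 0.153
finger_force: 61.5
```

```bash
python3 - <<'E'
from h import *
s=st();print((np.array([.6392,-.0967,.262])-s['position'])/.08)
snap('scene','s13');snap('side','s14')
E
```

```text
t 44.25 p [ 0.6389 -0.096   0.3138] yaw 41.3 z [-0.002 -0.004 -1.   ] F [-0.1 -0.6 -0.7] w 13.0 ff 61.5 j [-0.21  0.29  1.49 -0.    1.36 -0.93]
[ 0.00362434 -0.00823848 -0.64757975]
```

Request:
{"api": "send_rows", "payload": {"deltas": [[0,0,-0.15,0,0,0],[0,0,-0.3,0,0,0],[0,0,-0.45,0,0,0],[0,0,-0.6,0,0,0],[0,0,-0.65,0,0,0]]}}

```text
clock: 44.77
position: [0.6372, -0.0963, 0.2575]
ee_rot: [-0.003, 0.413, 0.911, -0.003]
contact_force: [-0.7, 0.3, -2.0]
width: 0.155
finger_force: 61.4
```

Request:
{"api": "send_rows", "payload": {"deltas": [[0,-0.01,-0.04,0,0,0],[0,-0.01,-0.08,0,0,0],[0,-0.01,-0.12,0,0,0],[0,-0.01,-0.16,0,0,0],[0,-0.01,-0.16,0,0,0]]}}

```text
clock: 45.18
position: [0.6401, -0.098, 0.2499]
ee_rot: [0.001, 0.413, 0.911, -0.003]
contact_force: [0.2, 0.6, -0.7]
width: 0.151
finger_force: 61.5
```

Request:
{"api": "send_rows", "payload": {"deltas": [[0,0,-0.02,0,0,0],[0,0,-0.04,0,0,0],[0,0,-0.04,0,0,0],[0,0,-0.04,0,0,0]]}}

```text
clock: 45.52
position: [0.6403, -0.0977, 0.2494]
ee_rot: [0.002, 0.413, 0.911, -0.002]
contact_force: [-3.5, 1.4, 8.7]
width: 0.154
finger_force: 63.1
```

```bash
python3 -c "
from h import *
st()"
```

```text
t 45.52 p [ 0.6403 -0.0977  0.2494] yaw 41.3 z [ 0.001 -0.006 -1.   ] F [-3.5  1.4  8.7] w 13.1 ff 63.1 j [-0.22  0.33  1.56 -0.01  1.24 -0.93]
```

Contact within about 2 mm of the expected height, so it is seated (resting on the plug would read 10 mm high). Release and check.

Request:
{"api": "send_rows", "payload": {"deltas": [[0,0,0.04,0,0,0],[0,0,0.04,0,0,0],[0,0,0.04,0,0,0],[0,0,0.04,0,0,0],[0,0,0.04,0,0,0]], "jaw": 0}}

```text
clock: 45.93
position: [0.6391, -0.0976, 0.2485]
ee_rot: [-0.0, 0.413, 0.911, -0.003]
contact_force: [0.1, 0.2, 0.1]
width: 0.85
finger_force: 0.0
```

Request:
{"api": "send_rows", "payload": {"deltas": [[0,0,0.2,0,0,0],[0,0,0.5,0,0,0],[0,0,0.8,0,0,0],[0,0,1,0,0,0],[0,0,1,0,0,0]]}}

```text
clock: 46.35
position: [0.6416, -0.0981, 0.3338]
ee_rot: [0.004, 0.413, 0.911, -0.002]
contact_force: [0.5, -0.2, 0.4]
width: 1.003
finger_force: 0.0
```

Request:
{"api": "send_rows", "payload": {"deltas": [[-0.4,0.1,0.1,0,0,0],[-0.8,0.2,0.1,0,0,0],[-1,0.3,0.1,0,0,0]]}}

```text
clock: 46.6
position: [0.5562, -0.0733, 0.335]
ee_rot: [-0.002, 0.413, 0.911, -0.003]
contact_force: [0.8, -0.0, 0.9]
width: 1.003
finger_force: 0.0
```

Request:
{"api": "send_rows", "payload": {"deltas": [[-0.4,0.2,0,0,0,0],[-0.8,0.5,0,0,0,0],[-1,0.7,0,0,0,0],[-1,0.7,0,0,0,0]]}}

```text
clock: 46.93
position: [0.4754, -0.0151, 0.3353]
ee_rot: [-0.002, 0.412, 0.911, -0.002]
contact_force: [-1.3, -0.7, -0.9]
width: 1.001
finger_force: 0.0
```

```bash
python3 - <<'E'
from h import *
import cv2
np.set_printoptions(precision=4,suppress=True)
st();snap('scene','s15');snap('side','s16');i=snap('wrist','w7')
def disc(n,b):
    im=cv2.imread(f'pics/{n}.png')[b[1]:b[3],b[0]:b[2]].astype(int)
    m=((im.max(2)-im.min(2)<30)&(im.max(2)>(160 if 'sc' in n or n=='s15' else 190))).astype(np.uint8)
    k,l,s,c=cv2.connectedComponentsWithStats(m);j=1+np.argmax(s[1:,4]);cnt=cv2.findContours((l==j).astype(np.uint8),0,1)[0][0]
    e=cv2.fitEllipse(cv2.convexHull(cnt));return np.round([e[0][0]+b[0],e[0][1]+b[1],*e[1],e[2]],1)
for n in("scene0","s15"):print(n,disc(n,(310,240,390,310)))
for n in("side0","s16"):print(n,disc(n,(330,225,415,275)))
# C grip in the wrist view
im=cv2.imread("pics/w7.png").astype(int)
print("C grip exp",proj("w",[.4128,-.0153,.164],i),proj("w",[.4711,.0122,.164],i))
w=cv2.imread("pics/w7.png");s=cv2.imread("pics/s16.png")[100:400,230:430]
cv2.imwrite("pics/m6.png",np.hstack([cv2.resize(w,(480,480)),cv2.resize(s,(320,480))]))
E
```

```text
t 46.93 p [ 0.4754 -0.0151  0.3353] yaw 41.4 z [-0.006 -0.003 -1.   ] F [-1.3 -0.7 -0.9] w 85.1 ff 0.0 j [-0.12 -0.07  1.84 -0.    1.37 -0.84]
scene0 [349.3 276.6  50.2  58.2  94.9]
s15 [350.4 276.3  50.3  58.2  95.2]
side0 [372.6 252.1  35.3  61.1  93.5]
s16 [373.2 251.4  35.2  61.   93.7]
C grip exp [271.9918 172.9003] [341.7884 193.1239]
```

View pics/m6.png

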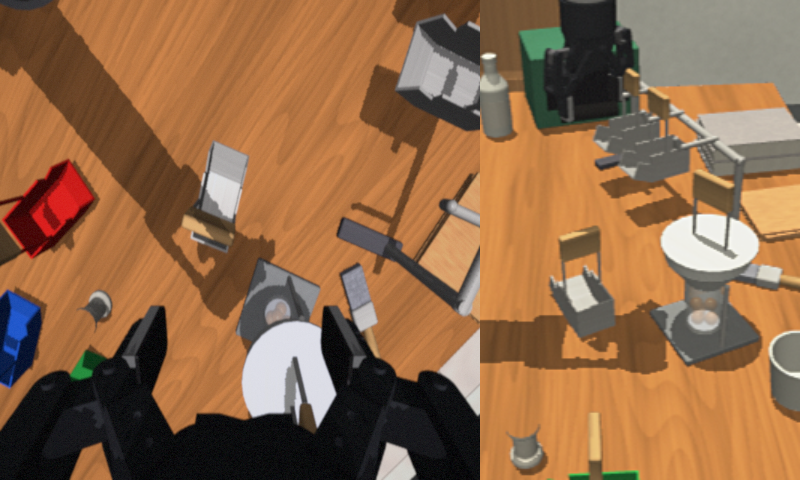

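The cover lies within 1 px of its starting ellipse in both views. B and A hang on hooks 2 and 3. C has been knocked aside: its grip is now at about (245,213) to (311,238) in full wrist pixels, so I'll recompute its position.

```bash
python3 - <<'E'
from h import *
import cv2
np.set_printoptions(precision=4,suppress=True)
i=np.load("pics/w7.npy",allow_pickle=True).item()
f=lambda u,v,z:atz("w",(u*4/3,v),z,i)[:2]
a,b=f(185,211,.164),f(234,235,.164);print(a,b,(a+b)/2,np.linalg.norm(a-b),np.degrees(np.arctan2(*(b-a)[::-1]))-90)
a,b=f(191,236,.055),f(225,250,.055);print("rim back",a,b,np.linalg.norm(a-b))
a,b=f(214,142,.03),f(249,155,.03);print("lip",a,b)
for n in("scene0","s15"):
    g=cv2.imread(f"pics/{n}.png").astype(int);d=((g.max(2)-g.min(2)<25)).astype(np.uint8)[215:275,275:335]
    k,l,s,c=cv2.connectedComponentsWithStats(d);j=1+np.argmax(s[1:,4]);print(n,c[j]+[275,215],s[j])
# wood light pixels in wrist near grip: b/r ratio
im=cv2.imread("pics/w7.png").astype(int);p=im[200:250,235:325];h=cv2.cvtColor(p.astype(np.uint8),cv2.COLOR_BGR2HSV)
print(h[::7,::6,1]);print(h[::7,::6,0])
E
```

```text
[ 0.4169 -0.0573] [ 0.4765 -0.0351] [ 0.4467 -0.0462] 0.06358265487892283 -69.52522959080048
rim back [ 0.4395 -0.1094] [ 0.4941 -0.0859] 0.05945584188149113
lip [0.3945 0.0015] [0.4478 0.0277]
scene0 [303.7497 245.7531] [ 15  11  29  41 895]
s15 [297.2079 257.5986] [  8  24  29  36 837]
[[153 162 166 158 164  15   5   8   5   4   2   2   3   5  65]
 [162 158 167 139  94  11   8   4   2   8   6   6   6   6 155]
 [167 159 121 121 113 106 114 101  16   4  10   7   8  17 166]
 [169 154 116 121 120 118 107 135 125 106 123 101  21 109 163]
 [162 161 139 119 120 120 118 122 124 130 110 108 123 145 160]
 [160 160 161 131   4  39 115 119 125 123 121 116 125 157 167]
 [161 161 162 159 160  64   9  13  15  39 111 122 117 177 165]
 [166 167 157 160 160 154 157 160 149  78  10   8 168 158 152]]
[[ 13  14  14  12  13 160   0   0   0  10   0   0  10  15  12]
 [ 13  13  14  16  14 140   8 150   0 173  12   6  12 173  13]
 [ 15  14  16  16  16  13  17  15  20   0  18   5 176  11  14]
 [ 14  13  17  17  16  15  15  14  17  19  17  15  10  11  13]
 [ 13  13  15  16  17  17  16  16  15  16  14  14  15  13  14]
 [ 13  13  13  12   0  15  15  15  16  16  16  16  16  13  14]
 [ 13  13  13  13  13   9   5  38  30   7  15  17  16  13  14]
 [ 12  14  13  13  13  13  14  13  11  12   0 170  13  13  12]]
```

Request:
{"api": "send_rows", "payload": {"deltas": [[-0.1,-0.1,0,0,0,-0.076],[-0.2,-0.2,0,0,0,-0.152],[-0.3,-0.3,0,0,0,-0.229],[-0.355,-0.41,0,0,0,-0.305],[-0.355,-0.41,0,0,0,-0.305]]}}

```text
clock: 47.5
position: [0.4511, -0.0523, 0.3364]
ee_rot: [-0.001, 0.619, 0.786, -0.003]
contact_force: [0.0, -0.2, 1.0]
width: 1.001
finger_force: 0.0
```

Request:
{"api": "send_rows", "payload": {"deltas": [[0,0,0,0,0,-0.076],[0,0,0,0,0,-0.152],[0,0,0,0,0,-0.229],[0,0,0,0,0,-0.305],[0,0,0,0,0,-0.305]]}}

```text
clock: 47.92
position: [0.4518, -0.0507, 0.3365]
ee_rot: [-0.001, 0.786, 0.618, -0.002]
contact_force: [0.1, 0.2, -0.1]
width: 1.0
finger_force: 0.0
```

Request:
{"api": "send_rows", "payload": {"deltas": [[0,0,0,0,0,-0.076],[0,0,0,0,0,-0.152],[0,0,0,0,0,-0.229],[0,0,0,0,0,-0.305],[0,0,0,0,0,-0.305]]}}

```text
clock: 48.33
position: [0.4515, -0.0506, 0.3367]
ee_rot: [-0.002, 0.91, 0.415, -0.002]
contact_force: [-0.9, 0.4, -0.5]
width: 1.003
finger_force: 0.0
```

Request:
{"api": "send_rows", "payload": {"deltas": [[0,0,0,0,0,-0.076],[0,0,0,0,0,-0.152],[0,0,0,0,0,-0.229],[0,0,0,0,0,-0.305],[0,0,0,0,0,-0.305]]}}

```text
clock: 48.75
position: [0.4513, -0.0506, 0.3368]
ee_rot: [-0.002, 0.982, 0.188, -0.002]
contact_force: [-0.1, 0.1, 0.2]
width: 1.002
finger_force: 0.0
```

```bash
python3 - <<'E'
from h import *
import cv2
np.set_printoptions(precision=4,suppress=True)
s=st();i=snap('wrist','w8')
h=cv2.cvtColor(cv2.imread("pics/w8.png"),cv2.COLOR_BGR2HSV)
m=cv2.inRange(h,(13,90,40),(20,138,255));m[:, :150]=0
k,l,st_,c=cv2.connectedComponentsWithStats(m)
print("expect",proj("w",[.447,-.048,.164],i),"tcp",proj("w",[*s["position"][:2],.164],i))
for j in range(1,k):
    if st_[j,4]>150:
        cnt=cv2.findContours((l==j).astype(np.uint8),0,1)[0][0];print(c[j],st_[j],cv2.minAreaRect(cnt))
E
```

```text
t 48.75 p [ 0.4513 -0.0506  0.3368] yaw -68.3 z [-0.004  0.003 -1.   ] F [-0.1  0.1  0.2] w 85.2 ff 0.0 j [-0.21 -0.12  1.88  0.    1.38  0.98]
expect [322.113  224.4046] tcp [326.4036 221.1887]
[488.7273   5.9641] [471   0  54  18 473] ((497.5, 8.5), (17.0, 53.0), 90.0)
[328.5692 222.1059] [320 184  18  75 982] ((327.61749267578125, 220.908447265625), (73.8817367553711, 16.2381591796875), 86.76029968261719)
[630.9654 321.4632] [620 313  20  21 231] ((631.6000366210938, 321.3000183105469), (23.702320098876953, 14.310833930969238), 26.56505012512207)
[421.6471 422.5775] [411 412  22  21 187] ((421.70001220703125, 421.9000244140625), (8.600000381469727, 25.80000114440918), 36.869895935058594)
```

The grip is at (328,221) against TCP (326,221), well centred. Descend and grasp.

Request:
{"api": "send_rows", "payload": {"deltas": [[0,0,-0.25,0,0,0],[0,0,-0.5,0,0,0],[0,0,-0.75,0,0,0],[0,0,-0.9,0,0,0]]}}

```text
clock: 49.13
position: [0.45, -0.0503, 0.2628]
ee_rot: [-0.003, 0.982, 0.19, -0.003]
contact_force: [-0.8, -1.1, -0.4]
width: 0.999
finger_force: 0.0
```

Request:
{"api": "send_rows", "payload": {"deltas": [[0,0,-0.25,0,0,0],[0,0,-0.5,0,0,0],[0,0,-0.75,0,0,0],[0,0,-0.9,0,0,0]]}}

```text
clock: 49.47
position: [0.4498, -0.0502, 0.1907]
ee_rot: [-0.003, 0.982, 0.19, -0.003]
contact_force: [-0.9, 0.5, -0.3]
width: 0.997
finger_force: 0.0
```

Request:
{"api": "send_rows", "payload": {"deltas": [[0,0,-0.2,0,0,0],[0,0,-0.4,0,0,0],[0,0,-0.6,0,0,0],[0,0,-0.76,0,0,0],[0,0,-0.76,0,0,0]]}}

```text
clock: 49.88
position: [0.4487, -0.05, 0.1295]
ee_rot: [-0.003, 0.982, 0.189, -0.004]
contact_force: [-0.4, -0.7, -0.7]
width: 1.001
finger_force: 0.0
```

Request:
{"api": "send_rows", "payload": {"deltas": [[0,0,0,0,0,0],[0,0,0,0,0,0],[0,0,0,0,0,0],[0,0,0,0,0,0],[0,0,0,0,0,0]], "jaw": 1}}

```text
clock: 50.3
position: [0.4516, -0.0506, 0.133]
ee_rot: [-0.002, 0.982, 0.187, -0.001]
contact_force: [-0.7, -1.0, 0.0]
width: 0.3
finger_force: 0.0
```

Request:
{"api": "send_rows", "payload": {"deltas": [[0,0,0,0,0,0],[0,0,0,0,0,0],[0,0,0,0,0,0],[0,0,0,0,0,0],[0,0,0,0,0,0]]}}

```text
clock: 50.72
position: [0.4513, -0.0507, 0.1326]
ee_rot: [-0.002, 0.982, 0.186, -0.001]
contact_force: [-0.9, -1.7, 3.7]
width: 0.151
finger_force: 62.3
```

```bash
python3 -c "
from h import *
st()"
```

```text
t 50.72 p [ 0.4513 -0.0507  0.1326] yaw -68.5 z [-0.003  0.003 -1.   ] F [-0.9 -1.7  3.7] w 12.8 ff 62.3 j [-0.21  0.11  2.1   0.    0.94  0.98]
```

Request:
{"api": "send_rows", "payload": {"deltas": [[0,0,0.15,0,0,0],[0,0,0.3,0,0,0],[0,0,0.5,0,0,0],[0,0,0.7,0,0,0],[0,0,0.77,0,0,0]]}}

```text
clock: 51.13
position: [0.4517, -0.0504, 0.1951]
ee_rot: [-0.002, 0.983, 0.186, -0.0]
contact_force: [0.5, 1.0, -1.3]
width: 0.157
finger_force: 61.5
```

Request:
{"api": "send_rows", "payload": {"deltas": [[0,0,0.2,0,0,0],[0,0,0.4,0,0,0],[0,0,0.6,0,0,0],[0,0,0.77,0,0,0],[0,0,0.77,0,0,0]]}}

```text
clock: 51.55
position: [0.4525, -0.0506, 0.2574]
ee_rot: [-0.001, 0.983, 0.186, 0.001]
contact_force: [0.8, -0.2, -2.0]
width: 0.157
finger_force: 61.5
```

Request:
{"api": "send_rows", "payload": {"deltas": [[0.05,0.1,0,0,0,0.05],[0.1,0.2,0,0,0,0.1],[0.15,0.3,0,0,0,0.15],[0.2,0.4,0,0,0,0.2],[0.257,0.485,0,0,0,0.2565]]}}

```text
clock: 51.97
position: [0.4704, -0.0109, 0.2533]
ee_rot: [-0.003, 0.925, 0.381, -0.003]
contact_force: [-0.8, -0.1, -2.5]
width: 0.158
finger_force: 61.4
```

Request:
{"api": "send_rows", "payload": {"deltas": [[0.05,0.1,0,0,0,0.05],[0.1,0.2,0,0,0,0.1],[0.15,0.3,0,0,0,0.15],[0.2,0.4,0,0,0,0.2],[0.257,0.485,0,0,0,0.2565]]}}

```text
clock: 52.38
position: [0.491, 0.0278, 0.2532]
ee_rot: [-0.002, 0.83, 0.558, -0.003]
contact_force: [-1.0, 0.4, -3.1]
width: 0.152
finger_force: 61.4
```

Request:
{"api": "send_rows", "payload": {"deltas": [[0.05,0.1,0,0,0,0.05],[0.1,0.2,0,0,0,0.1],[0.15,0.3,0,0,0,0.15],[0.2,0.4,0,0,0,0.2],[0.257,0.485,0,0,0,0.2565]]}}

```text
clock: 52.8
position: [0.5115, 0.0666, 0.2531]
ee_rot: [-0.002, 0.701, 0.713, -0.004]
contact_force: [0.0, 0.2, -1.8]
width: 0.153
finger_force: 61.4
```

Request:
{"api": "send_rows", "payload": {"deltas": [[0.05,0.1,0,0,0,0.05],[0.1,0.2,0,0,0,0.1],[0.15,0.3,0,0,0,0.15],[0.2,0.4,0,0,0,0.2],[0.257,0.485,0,0,0,0.2565]]}}

```text
clock: 53.22
position: [0.5321, 0.1053, 0.253]
ee_rot: [-0.002, 0.544, 0.839, -0.003]
contact_force: [-0.1, -0.6, -2.9]
width: 0.155
finger_force: 61.4
```

Request:
{"api": "send_rows", "payload": {"deltas": [[0,0,0,0,0,0],[0,0,0,0,0,0],[0,0,0,0,0,0]]}}

```text
clock: 53.47
position: [0.5322, 0.1044, 0.254]
ee_rot: [-0.001, 0.547, 0.837, -0.003]
contact_force: [-0.3, 0.3, -2.7]
width: 0.152
finger_force: 61.5
```

```bash
python3 -c "
from h import *
s=st();print((np.array([.652,.1555,.254])-s['position'])/.08)"
```

```text
t 53.47 p [0.5322 0.1044 0.254 ] yaw 23.7 z [-0.006 -0.004 -1.   ] F [-0.3  0.3 -2.7] w 12.9 ff 61.5 j [ 0.12  0.13  1.8  -0.    1.21 -0.3 ]
[ 1.49698632e+00  6.38715594e-01 -5.84852387e-04]
```

Request:
{"api": "send_rows", "payload": {"deltas": [[0.13,0.055,0,0,0,0],[0.28,0.12,0,0,0,0],[0.43,0.185,0,0,0,0],[0.6,0.255,0,0,0,0],[0.75,0.32,0,0,0,0]]}}

```text
clock: 53.88
position: [0.5946, 0.1304, 0.2553]
ee_rot: [0.0, 0.547, 0.837, -0.002]
contact_force: [0.2, 0.9, -1.5]
width: 0.153
finger_force: 61.5
```

Request:
{"api": "send_rows", "payload": {"deltas": [[0.15,0.065,0,0,0,0],[0.3,0.13,0,0,0,0],[0.45,0.19,0,0,0,0],[0.6,0.255,0,0,0,0],[0.75,0.32,0,0,0,0]]}}

```text
clock: 54.3
position: [0.6543, 0.156, 0.255]
ee_rot: [-0.0, 0.547, 0.837, -0.002]
contact_force: [-0.5, 0.2, -1.7]
width: 0.154
finger_force: 61.5
```

Request:
{"api": "send_rows", "payload": {"deltas": [[0,0,-0.15,0,0,0],[0,0,-0.3,0,0,0],[0,0,-0.4,0,0,0],[0,0,-0.47,0,0,0],[0,0,-0.47,0,0,0]]}}

```text
clock: 54.72
position: [0.6508, 0.1553, 0.2145]
ee_rot: [-0.002, 0.546, 0.838, -0.005]
contact_force: [-0.6, 0.3, -2.4]
width: 0.152
finger_force: 61.5
```

Request:
{"api": "send_rows", "payload": {"deltas": [[0,0,-0.03,0,0,0],[0,0,-0.05,0,0,0],[0,0,-0.05,0,0,0]]}}

```text
clock: 54.97
position: [0.6532, 0.1559, 0.2141]
ee_rot: [-0.0, 0.546, 0.838, -0.002]
contact_force: [0.1, 0.1, -2.2]
width: 0.149
finger_force: 61.5
```

Request:
{"api": "send_rows", "payload": {"deltas": [[0,0,-0.02,0,0,0],[0,0,-0.03,0,0,0],[0,0,-0.03,0,0,0]]}}

```text
clock: 55.22
position: [0.6537, 0.156, 0.2126]
ee_rot: [0.0, 0.546, 0.838, -0.002]
contact_force: [-0.6, -0.6, 0.4]
width: 0.153
finger_force: 62.1
```

Touching (.2126, as expected). Settle slightly, release and retreat.

Request:
{"api": "send_rows", "payload": {"deltas": [[0,0,-0.02,0,0,0],[0,0,-0.02,0,0,0]]}}

```text
clock: 55.38
position: [0.6537, 0.1561, 0.2124]
ee_rot: [0.0, 0.546, 0.838, -0.002]
contact_force: [-2.6, -0.6, 6.3]
width: 0.153
finger_force: 63.0
```

Request:
{"api": "send_rows", "payload": {"deltas": [[0,0,0.02,0,0,0],[0,0,0.02,0,0,0],[0,0,0.02,0,0,0],[0,0,0.02,0,0,0],[0,0,0.02,0,0,0]], "jaw": 0.62}}

```text
clock: 55.8
position: [0.653, 0.1559, 0.211]
ee_rot: [-0.0, 0.546, 0.838, -0.003]
contact_force: [0.0, -0.1, 0.4]
width: 0.384
finger_force: 0.0
```

Request:
{"api": "send_rows", "payload": {"deltas": [[0,0,0.2,0,0,0],[0,0,0.5,0,0,0],[0,0,0.8,0,0,0],[0,0,1,0,0,0],[0,0,1,0,0,0]]}}

```text
clock: 56.22
position: [0.6558, 0.1564, 0.2965]
ee_rot: [0.003, 0.546, 0.838, 0.0]
contact_force: [1.7, -0.5, 0.6]
width: 0.381
finger_force: 0.0
```

Request:
{"api": "send_rows", "payload": {"deltas": [[-0.3,-0.1,0.2,0,0,0],[-0.7,-0.2,0.4,0,0,0],[-1,-0.3,0.5,0,0,0]]}}

```text
clock: 56.47
position: [0.5717, 0.1318, 0.3309]
ee_rot: [-0.001, 0.546, 0.838, -0.003]
contact_force: [-0.5, -1.0, 1.2]
width: 0.382
finger_force: 0.0
```

Request:
{"api": "send_rows", "payload": {"deltas": [[-0.5,-0.2,0,0,0,0],[-1,-0.5,0,0,0,0],[-1,-0.5,0,0,0,0]]}}

```text
clock: 56.72
position: [0.4862, 0.0899, 0.3283]
ee_rot: [-0.003, 0.546, 0.838, -0.006]
contact_force: [-1.0, 0.9, -1.3]
width: 0.381
finger_force: 0.0
```

Request:
{"api": "send_rows", "payload": {"deltas": [[-0.5,-0.2,0,0,0,0],[-1,-0.5,0,0,0,0],[-1,-0.5,0,0,0,0],[-1,-0.5,0,0,0,0],[-1,-0.5,0,0,0,0]]}}

```text
clock: 57.13
position: [0.4138, 0.052, 0.3312]
ee_rot: [0.0, 0.546, 0.838, -0.002]
contact_force: [-0.1, 0.3, 0.2]
width: 0.379
finger_force: 0.0
```

```bash
python3 - <<'E'
from h import *
import cv2
np.set_printoptions(precision=4,suppress=True)
st();snap('scene','s20');snap('side','s21')
# grey bodies: expected pixel of the grip top & bin of each hung scuttle, sampled colours
X=np.array([.915,.403])
for n,h in(("h1",(.6525,.156)),("h2",(.6,.2705)),("h3",(.555,.376))):
    for cam,pic in(("scene","s20"),("side","s21")):
        im=cv2.imread(f"pics/{pic}.png")
        g=proj(cam,[*h,.222]).astype(int);b=proj(cam,[*(np.array(h)-.05*X),.105]).astype(int)
        print(n,cam,"grip",g,im[g[1],g[0]],"spout",b,im[b[1],b[0]])
def disc(n,b,t):
    im=cv2.imread(f'pics/{n}.png')[b[1]:b[3],b[0]:b[2]].astype(int)
    m=((im.max(2)-im.min(2)<30)&(im.max(2)>t)).astype(np.uint8)
    k,l,s,c=cv2.connectedComponentsWithStats(m);j=1+np.argmax(s[1:,4]);cnt=cv2.findContours((l==j).astype(np.uint8),0,1)[0][0]
    e=cv2.fitEllipse(cv2.convexHull(cnt));return np.round([e[0][0]+b[0],e[0][1]+b[1],*e[1]],1)
print(disc("s20",(310,240,390,310),160),disc("s21",(330,225,415,275),190))
im=cv2.imread('pics/s21.png').astype(int)[280:306,358:384];d=im[...,2]-im[...,0];print(d[::3,::2])
E
```

```text
t 57.13 p [0.4138 0.052  0.3312] yaw 23.8 z [-0.002 -0.003 -1.   ] F [-0.1  0.3  0.2] w 32.2 ff 0.0 j [ 0.02 -0.2   1.96 -0.    1.38 -0.39]
h1 scene grip [403 194] [ 88 130 165] spout [379 219] [137 142 145]
h1 side grip [363 180] [48 73 91] spout [347 220] [88 94 96]
h2 scene grip [404 158] [ 80 118 150] spout [382 184] [127 131 134]
h2 side grip [340 163] [50 72 92] spout [326 201] [90 95 97]
h3 scene grip [406 129] [ 66  96 122] spout [385 156] [137 141 144]
h3 side grip [323 149] [48 72 90] spout [310 186] [ 91  99 100]
[350.4 276.2  50.1  58.2] [373.2 251.4  35.2  60.9]
[[27  9 22 11  8  5  5  6  8  6  6 22 35]
 [ 9 15 20 20 21 17 11  7  8  7  7 17 25]
 [10  4 30 51 50 14  5 31 44 12  6  6  6]
 [ 6 10 39 44 44 34 31 46 47 42 13  5  7]
 [ 8  6 18 33 34 36 30 26 28 24  8  4  8]
 [ 3  5 17 45 48 40 12 31 50 40  6  5  8]
 [ 4  4 24 39 40 35 28 39 42 41 26  5  8]
 [ 4  3  5 19 21 14  4 19 24 21  8  4  8]
 [ 4  5  5  3  4  2  2  2  3  3  4  7  7]]
```

All three scuttles hang where expected, the cover is seated, and the pearls are in the tube. Let it settle, then hand in.

Request:
{"api": "send_rows", "payload": {"deltas": [[0,0,0,0,0,0],[0,0,0,0,0,0],[0,0,0,0,0,0],[0,0,0,0,0,0],[0,0,0,0,0,0]]}}

```text
clock: 57.65
position: [0.4134, 0.0521, 0.3312]
ee_rot: [-0.0, 0.546, 0.838, -0.003]
contact_force: [-0.1, 0.1, -0.7]
width: 0.377
finger_force: 0.0
```

Request:
{"api": "send_rows", "payload": {"deltas": [[0,0,0,0,0,0],[0,0,0,0,0,0],[0,0,0,0,0,0],[0,0,0,0,0,0],[0,0,0,0,0,0]]}}

```text
clock: 58.07
position: [0.4131, 0.0519, 0.3314]
ee_rot: [-0.0, 0.546, 0.838, -0.003]
contact_force: [0.4, -0.1, -0.5]
width: 0.377
finger_force: 0.0
```

```bash
python3 -c "
from workcell import r
print(r.hand_in())"
```

```text
the job is handed in; nothing more can be done
None
```

I handed the job in at about 58 s, and the hand-in gave no verdict: by my last pictures all five pearls are in the tube, the cover is back on the funnel within about 1 px of its starting position, and the three scuttles hang on hooks 1, 2 and 3.

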